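Detector check: sample pack in the cradle, test paddle held in the port

TASK

Run the detector check: first seat the black sample pack flat in the blue cradle of the test station and let go of it. Then take the red test paddle by its handle out of the rack, pass its blade down through the narrow yellow-rimmed slot and push against the sprung shutter inside until the paddle's collar is down at the yellow rim; finish while still gripping and holding it there, do not let go. Leave the blue paddle, the label roll and the jar where they are.

Things in the scene. Friction and masses are not known exactly. Their poses are not given: they have to be found in the camera images.
- pack: sealed sample pack, a loose upright box: black tray with white top and green patch; 100 mm along its x, 54 mm along its y, 40 mm high, about 0.2 kg; origin at the centre of its underside, z up. Starts flat on the table, left of the station. Either way round will do in the cradle.
- station: test station, fixed to the table: aluminium base plate 160 (x) x 300 (y) x 8 mm; origin at the centre of its underside, z up. On its +y half the blue cradle, on its -y half a grey tower 100 (x) x 104 (y) mm, its steel top 116 mm high, with the yellow-rimmed slot in the middle of the top. Position and yaw vary.
- cradle (a point): centre of the cradle's floor (the base plate's upper face, 8 mm above the table), 85 mm from the station's origin along its +y; axes are the station's. Two blue U-shaped brackets 10 mm high, one at each x end, stand around a space 106 mm (x) by 60 mm (y), so the pack has 3 mm play each side and its long side lies along the station's x; the long sides have no wall in the middle 70 mm, open for fingers.
- port (a point): centre of the slot, at the level of the top of its yellow rim, 120 mm above the table, 85 mm from the station's origin along its -y; axes are the station's. The slot is 12 mm (x) by 32 mm (y), 2 mm more than the blade each way; a 45 degree lead-in fills the top 4 mm (mouth 20 x 40 mm), then the straight slot runs 8 mm deeper; the tower is hollow below.
- shutter (a joint): travel (m) of the orange sprung shutter in the tower: 0 closed (its plate 38 mm below the rim), grows as it is pushed down, end stop at 0.024. The blade meets it when the collar is still 22 mm above the rim; collar on the rim gives 0.022. Its spring pushes up with about 2 N at the start and 5 N at the end, and lifts the paddle again if it is let go. Green pointers in the black slits of the tower's +x and -x faces move down with it.
- rack: grey rack block, fixed: 70 (x) x 160 (y) x 70 mm high on a 90 x 180 mm steel foot plate; origin at the centre of its underside, z up. Two through slots 14 (x) x 34 (y) mm at y = +40 and -40 mm, one paddle stands in each, collar on the block's top; which colour is where varies. Position and yaw vary.
- red_paddle: red test paddle, loose, about 80 g, standing upright in the rack: origin at the centre of the blade's lower end, z up along it. White blade 10 mm (x) x 30 mm (y), from z = 0 to 60 mm (lowest 3 mm reduced to 6 x 26 mm); red collar 30 x 52 mm from z = 60 to 66 mm; red handle 16 mm (x) x 36 mm (y) from z = 66 to 116 mm, gripped across its x. In the rack the origin is 10 mm above the table. Either way round fits the slot.
- red_paddle_handle (a point): middle of the red paddle's handle, 93 mm up from its origin; axes are the paddle's.
- blue_paddle: blue paddle, same shape as the red one, in the other slot of the rack; leave it.
- label_roll: roll of paper labels lying flat, 84 mm across, 45 mm high, origin at the centre of its underside; leave it.
- jar: white jar with a blue cap, 60 mm across, 75 mm high, origin at the centre of its underside; leave it.

How it is judged:
By the outcome, as a careful person would: the job done as asked, in the order asked, and still so for the second after the job is handed in, while the arm keeps its last pose, push and grip.
It also fails if it takes over 64 s, if anything falls off the work surface, if the arm or the gripper's body presses on something with over 40 N, if the wrist force passes 120 N, or if a joint passes its speed limit or range.

ROBOT

A 6-joint arm with a two-finger parallel gripper is mounted at the origin on the work surface. World frame = base frame: x ahead of the robot, y to its left, z up, the work surface at z = 0. Lengths are in m, angles in rad, forces in N, time in s.
With the tool pointing down it reaches from about 0.3 to 0.775 m from the base axis. Payload 14.6 kg.
Tool frame: the origin (TCP) lies midway between the tips of the shut fingers; the grasp point (between the pads) lies robot.grasp_offset behind it (robot.grasp_offset is the distance from the TCP to the grasp point, in m); z points along the fingers, x is the direction in which the jaws open and shut, and the axes are right-handed (so a half turn about z gives the same grasp; the last joint's range is limited). The gripper opens to 94 mm and grips with 3 to 60 N. Pads are 16 mm wide; open, the fingers measure 119 mm over their backs; the gripper's body (75 mm by 177 mm) begins 78 mm behind the grasp point.
Start: joints at [-1.259, 0.3, 1.521, -0, 1.321, -0.067], TCP at [0.203, -0.511, 0.205] pointing down, gripper open.
Joint ranges: [-3.03, 3.03], [-0.79, 2.21], [0.23, 2.52], [-1.04, 4.18], [0, 3.07], [-2.55, 2.55]. Speed limits (rad/s): [2.22, 2.22, 2.57, 3.14, 3.14, 3.14].

INTERFACE

Orientations are given as a unit quaternion [x, y, z, w].
In Python, from plant import robot gives the robot as it stands.
- The arm moves only by the tool servo_tool, never from a script. Its argument "targets" is a list of rows, each an object of numbers: "hand": the opening, from -1 (shut) to 1 (fully open), so that 0 is half open; "x", "y", "z": the shift along the tool's x, y, z in m; "rx", "ry", "rz": the turn, a rotation vector about the tool's x, y, z in degrees. In form: [{"hand": .., "x": .., "y": .., "z": .., "rx": .., "ry": .., "rz": ..}, ...]. A call has exactly 5 rows; each row shifts and turns the commanded pose from where the row before left it, along the tool's axes as they then stand; what a row does not reach is not made up. A row lasts 1/10 s, in which the tool goes at most 50 mm and 8.59 degrees, less where a joint would pass 70% of its speed; a pose out of reach is approached as far as the arm can. A call with a gripper value outside its range is refused whole. The fingers move at their own pace and stop on an object; "newtons" is the grip in N (left out, the last holds). Time passes only in rows, so rows that do not move let the fingers close, or fill a call up. It gives the time, the measured TCP pose, the force and the opening at its end, in the units of the state.
- robot.get_obs(): the state, without advancing time (a new reading comes with each control period).
- robot.get_image(name): name is "scene" or "side" or "wrist"; returns the picture (420x560x3 uint8, red, green, blue); there is no depth.
- robot.camera_params(name): a dict with "mtx" (3x3 intrinsics, pixels), "extrinsics" (4x4, takes a point from world to camera coordinates). Camera axes: x right, y down, z forward; pixel columns grow to the right and rows downward; lengths in m; the calibration is good to about 2 mm. The wrist camera is an equidistant fisheye: a pixel r from the principal point sees the ray r / f radians off the axis. A picture is of the moment at which its call begins: read the wrist's pose just before it. camera_params takes no time and is no camera call; for the wrist camera it gives the pose at the moment of the call.
- robot.close_job(): hands the job in, once; it reports no verdict.
The state is a dict: "time_s": time; "joints": joint angles; "dq": joint speeds; "effort": joint torques, N m; "tcp_pos": TCP position; "ee_rot": TCP orientation; "wrist_force": force on the tool from outside, world axes, zero at the start; "torque": the same for the moment, N m; "gripper_width": finger opening in m.
Only numpy, scipy, OpenCV 4.12 (cv2) and the standard library are available. Lean on these libraries where they do the work, as an engineer would, in place of code of your own. Each camera call takes 0.05 s, during which the arm holds its last target.

## Working session

There is one attempt and no reset: what is moved stays moved. The work goes in short steps, Python scripts to look and compute and a tool call to move; the robot and the scene stay as the last step left them, time stands still between calls to the robot, and variables do not carry over. Pictures are saved under pics/ and viewed, and the job is handed in when it is done.

Besides the shell and the picture viewer there is one more tool, called after ">>>" as name(argument=value, ...) on one line, values as JSON. servo_tool: Moves the arm, as the interface text tells. Its arguments: {"type":"object","properties":{"targets":{"type":"array"},"newtons":{"type":"number"}},"required":["targets"]}

```bash
mkdir -p pics; python3 - <<'E'
from plant import robot
import cv2,json
for n in ["scene","side","wrist"]:
    p=robot.camera_params(n); print(n,p)
    cv2.imwrite(f"pics/{n}0.png",cv2.cvtColor(robot.get_image(n),cv2.COLOR_RGB2BGR))
o=robot.get_obs();print({k:o[k] for k in o}); print(robot.grasp_offset)
E
```

```text
scene {'mtx': array([[518.52193888,   0.        , 277.94374764],
       [  0.        , 518.52193888, 207.61824585],
       [  0.        ,   0.        ,   1.        ]]), 'extrinsics': array([[ 0.54180101,  0.84048978, -0.00534663, -0.30494832],
       [ 0.62110487, -0.40464956, -0.67118363, -0.29275036],
       [-0.5662865 ,  0.36032716, -0.74127184,  1.78039646],
       [ 0.        ,  0.        ,  0.        ,  1.        ]])}
side {'mtx': array([[422.65011499,   0.        , 271.12237569],
       [  0.        , 422.65011499, 201.51461634],
       [  0.        ,   0.        ,   1.        ]]), 'extrinsics': array([[ 0.98841477, -0.15166962, -0.00570748, -0.59043602],
       [-0.08218885, -0.50324474, -0.86022655,  0.1377576 ],
       [ 0.12759798,  0.85072972, -0.50988009,  1.01923082],
       [ 0.        ,  0.        ,  0.        ,  1.        ]])}
wrist {'mtx': array([[325.1922621 ,   0.        , 280.58511337],
       [  0.        , 325.1922621 , 210.41937642],
       [  0.        ,   0.        ,   1.        ]]), 'extrinsics': array([[ 0.36975513, -0.92912676, -0.00214376, -0.54911369],
[... 167 characters left out ...]
 ,  1.        ]])}
{'time_s': 0.15, 'joints': array([-1.25856291e+00,  3.00330072e-01,  1.52140531e+00, -9.14481621e-06,
        1.32069960e+00, -6.66259405e-02]), 'dq': array([-0.00014141, -0.00264912, -0.0011971 ,  0.001127  ,  0.00010796,
       -0.00205005]), 'effort': array([ 7.45888537e-04, -5.31954789e+01, -3.52821815e+01,  7.08469958e-02,
        2.36009894e-02, -1.02938529e-04]), 'tcp_pos': array([ 0.20334773, -0.51082679,  0.20503805]), 'ee_rot': array([ 8.27605829e-01, -5.61309552e-01, -3.34769444e-04, -2.55592135e-04]), 'wrist_force': array([0.34768306, 0.47620702, 0.94679555]), 'torque': array([-0.04737507, -0.00722768,  0.08465614]), 'gripper_width': 0.09418968191130261}
0.0188
```

View pics/scene0.png

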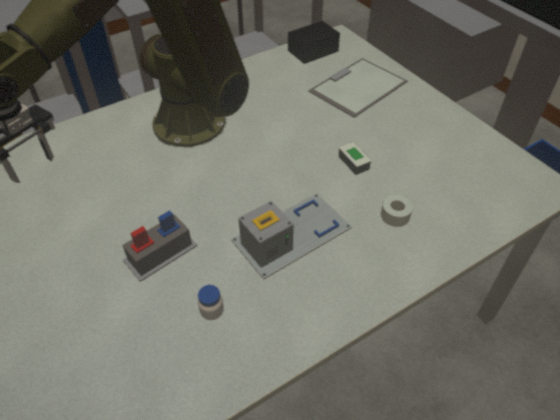

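View pics/side0.png

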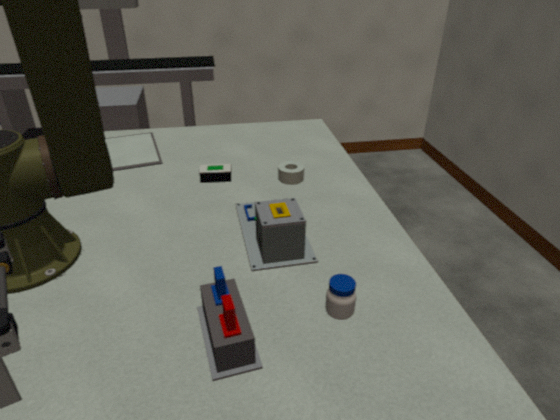

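View pics/wrist0.png

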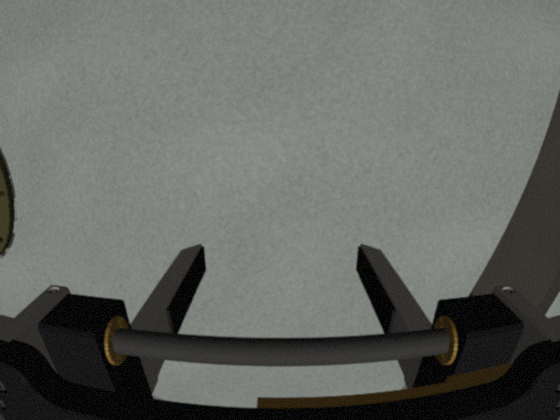

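The scene shows the pack at about (354,157), the station with slot (265,220), the cradle (320,217), the rack with red paddle (142,237) and blue (168,222), the jar (209,298) and the roll (397,208). I'll enlarge the scene and side views next.

```bash
python3 - <<'E'
import cv2
a=cv2.imread("pics/scene0.png")
cv2.imwrite("pics/s1.png",cv2.resize(a[135:285,220:420],None,fx=4,fy=4,interpolation=cv2.INTER_CUBIC))
cv2.imwrite("pics/s2.png",cv2.resize(a[200:285,110:210],None,fx=7,fy=7,interpolation=cv2.INTER_CUBIC))
a=cv2.imread("pics/side0.png")
cv2.imwrite("pics/d1.png",cv2.resize(a[150:280,190:330],None,fx=4.5,fy=4.5,interpolation=cv2.INTER_CUBIC))
cv2.imwrite("pics/d2.png",cv2.resize(a[260:380,190:270],None,fx=5,fy=5,interpolation=cv2.INTER_CUBIC))
E
```

```text
(no output)
```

View pics/s1.png

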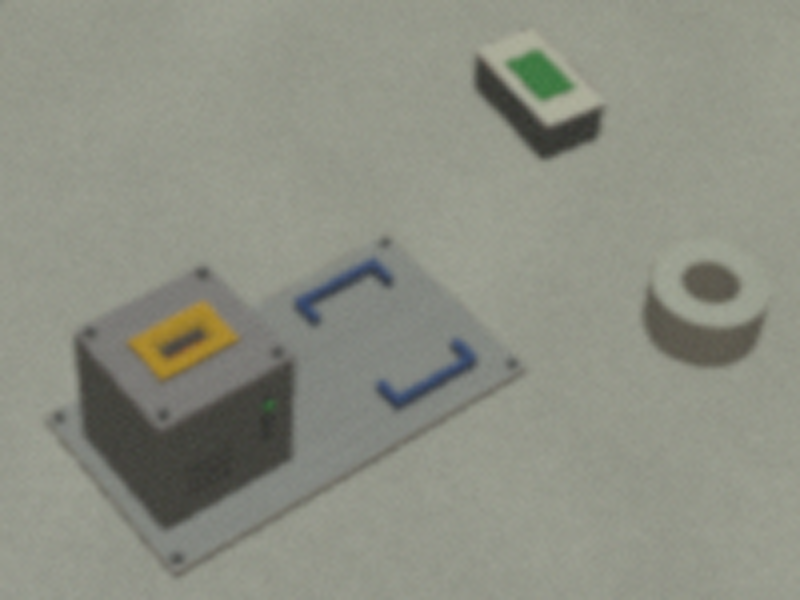

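View pics/s2.png

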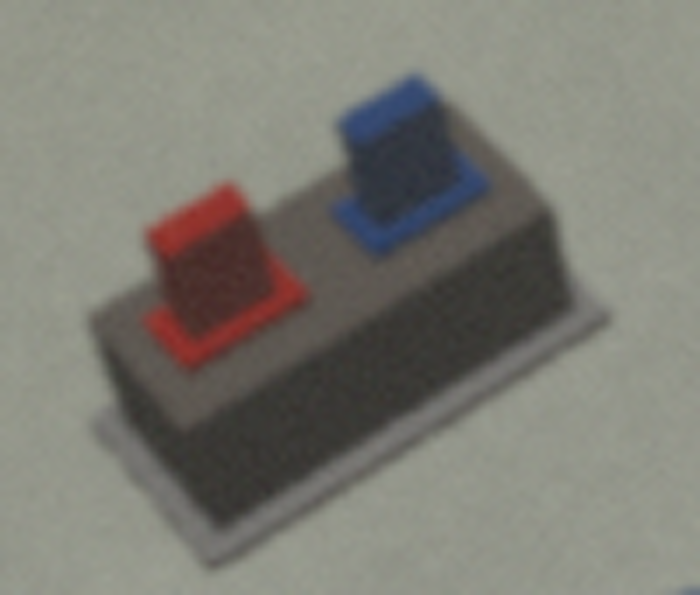

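View pics/d1.png

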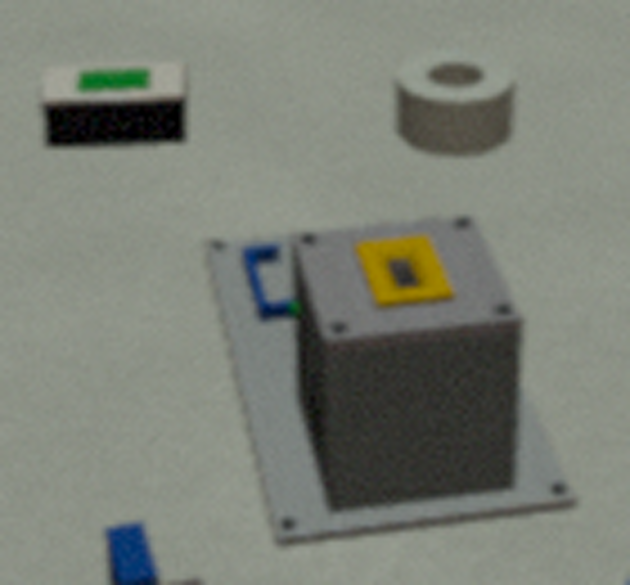

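View pics/d2.png

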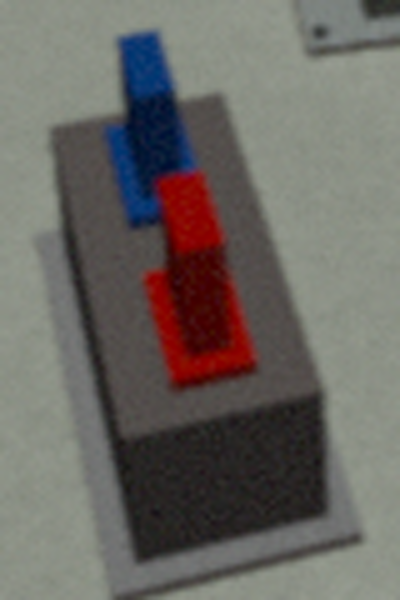

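```bash
cat > h.py <<'E'
import numpy as np
from plant import robot
from scipy.optimize import least_squares
from scipy.spatial.transform import Rotation as R
def proj(P,cam,prm=None):
    p=prm or robot.camera_params(cam); K=p["mtx"];E=p["extrinsics"]
    q=np.asarray(P)@E[:3,:3].T+E[:3,3]
    if cam=="wrist":
        r=np.linalg.norm(q[:,:2],axis=1); th=np.arctan2(r,q[:,2]); m=q[:,:2]/r[:,None]*th[:,None]
    else: m=q[:,:2]/q[:,2:]
    return m*[K[0,0],K[1,1]]+K[:2,2]
def world(s,L):
    L=np.asarray(L,float)/1000; c,n=np.cos(s[2]),np.sin(s[2])
    return np.c_[L[:,0]*c-L[:,1]*n+s[0],L[:,0]*n+L[:,1]*c+s[1],L[:,2]]
def fit(sets,x0):
    # sets: (cam, crop(ox,oy,f), [(local mm),(u,v)], prm)
    def res(s,raw=False):
        o=[]
        for cam,(ox,oy,f),pts,prm in sets:
            uv=(np.array([p[1] for p in pts])+.5)/f-.5+[ox,oy]
            o.append(proj(world(s,[p[0] for p in pts]),cam,prm)-uv)
        return o if raw else np.vstack(o).ravel()
    r=least_squares(res,x0,loss="soft_l1")
    print("x,y",r.x[:2].round(4),"yaw deg",np.degrees(r.x[2]).round(2))
    for a in res(r.x,True): print(a.round(1).tolist(),'mean',a.mean(0).round(2))
    return r.x
E
python3 - <<'E'
from h import *
S1=(220,135,4);S2=(110,200,7);D1=(190,150,4.5);D2=(190,260,5)
print("station")
fit([("scene",S1,[((-50,-137,116),(78,337)),((-50,-33,116),(203,268)),((50,-33,116),(293,358)),((50,-137,116),(165,430)),((-80,-150,8),(47,420)),((80,150,8),(525,372)),((-80,150,8),(385,237)),((0,-85,120),(184,340))],None),
("side",D1,[((-50,-33,116),(298,237)),((50,-33,116),(468,218)),((50,-137,116),(520,318)),((-50,-137,116),(333,338)),((-80,150,8),(207,240)),((-80,-150,8),(282,540)),((80,-150,8),(577,500))],None)],[.5,0,0])
print("pack")
fit([("scene",S1,[((-50,-27,40),(476,53)),((-50,27,40),(535,30)),((50,27,40),(605,103)),((50,-27,40),(546,127)),((50,-27,0),(546,158)),((50,27,0),(601,137))],None),
("side",D1,[((-50,-27,40),(43,102)),((50,-27,40),(187,97)),((50,27,40),(183,63)),((-50,27,40),(48,65)),((-50,-27,0),(47,146)),((50,-27,0),(186,142))],None)],[.5,0.3,0])
print("rack")
fit([("scene",S2,[((-35,-80,70),(90,318)),((35,-80,70),(187,428)),((35,80,70),(553,205)),((-35,80,70),(450,100)),((45,-90,4),(212,565)),((45,90,4),(612,315)),((0,-40,126),(200,220))],None),
("side",D2,[((-35,80,70),(52,127)),((35,80,70),(222,94)),((35,-80,70),(325,390)),((-35,-80,70),(122,437)),((45,-90,4),(362,538))],None)],[.4,-.3,0])
for n,c in(("jar",(.0,0)),("roll",0)): pass
E
```

```text
station
x,y [0.605  0.0182] yaw deg 2.66
[[-1.3, -0.7], [0.6, -0.8], [0.7, 0.1], [-1.2, 0.9], [-0.9, -0.3], [0.9, -0.9], [0.4, -0.7], [-0.1, 0.5]] mean [-0.13 -0.25]
[[-0.7, -0.4], [1.9, -0.5], [1.8, 0.1], [-0.6, 0.8], [-0.2, 0.5], [-0.4, -0.3], [1.2, -0.4]] mean [ 0.42 -0.04]
pack
x,y [0.4692 0.3449] yaw deg -4.18
[[0.2, -0.9], [-0.3, -0.6], [0.6, -0.1], [0.8, -0.2], [-0.6, 1.5], [-0.0, 0.9]] mean [0.09 0.11]
[[-0.4, -0.4], [-0.4, -0.5], [0.5, -0.3], [-0.4, 0.4], [-0.1, 1.1], [0.5, 0.7]] mean [-0.05  0.17]
rack
x,y [ 0.4638 -0.3146] yaw deg 8.09
[[-0.5, -0.4], [-0.4, 0.4], [0.4, 0.0], [0.4, 0.1], [-0.0, 0.5], [0.3, 0.0], [-0.1, -0.3]] mean [0.   0.04]
[[-0.6, -0.1], [0.1, -0.5], [-0.0, 0.2], [-0.2, 0.5], [0.5, -0.5]] mean [-0.05 -0.09]
```

Both cameras agree to within a pixel: station (0.605, 0.018, 2.7°), pack (0.469, 0.345, −4.2°), rack (0.464, −0.315, 8.1°), with red at the rack's −y slot. Next comes a helper that turns targets into tool-frame rows.

```bash
cat > m.py <<'E'
import sys,json
from h import *
def plan(wps,hand=1,rpy0=True):
    """wps: list of (x,y,z,ang_deg,nrows); prints rows"""
    o=robot.get_obs(); p=o["tcp_pos"].copy(); Rm=R.from_quat(o["ee_rot"])
    rows=[]
    for x,y,z,a,n in wps:
        T=R.from_euler("z",a,degrees=True)*R.from_euler("x",180,degrees=True)
        t=np.array([x,y,z]); p0=p.copy()
        for i in range(n):
            tgt=p0+(t-p0)*(i+1)/n
            d=Rm.inv().apply(tgt-p); rv=(Rm.inv()*T).as_rotvec(degrees=True)
            # long way choice
            dr=rv/(n-i)
            r=dict(hand=hand,x=round(d[0],4),y=round(d[1],4),z=round(d[2],4),rx=round(dr[0],1),ry=round(dr[1],1),rz=round(dr[2],1))
            p=p+Rm.apply([r['x'],r['y'],r['z']]); Rm=Rm*R.from_rotvec([r['rx'],r['ry'],r['rz']],degrees=True)
            rows.append(r)
    for k in range(0,len(rows),5): print(json.dumps(rows[k:k+5]))
    print("t",o["time_s"],"tcp",o["tcp_pos"].round(4),"xang",np.degrees(np.arctan2(*R.from_quat(o["ee_rot"]).apply([1,0,0])[1::-1])).round(2),"F",o["wrist_force"].round(1),"w",round(o["gripper_width"],4))
E
python3 -c "
from m import *
print(R.from_quat(robot.get_obs()['ee_rot']).as_matrix().round(3))
plan([(.47,-.12,.27,5,10),(.48,.26,.25,85.8,10)])"
```

```text
[[ 0.37  -0.929 -0.   ]
 [-0.929 -0.37   0.001]
 [-0.001 -0.    -1.   ]]
[{"hand": 1, "x": -0.0265, "y": -0.0392, "z": -0.0065, "rx": -0.0, "ry": 0.0, "rz": -7.3}, {"hand": 1, "x": -0.0212, "y": -0.0423, "z": -0.0064, "rx": -0.0, "ry": 0.0, "rz": -7.3}, {"hand": 1, "x": -0.0157, "y": -0.0446, "z": -0.0065, "rx": -0.0, "ry": 0.0, "rz": -7.3}, {"hand": 1, "x": -0.0099, "y": -0.0463, "z": -0.0065, "rx": -0.0, "ry": 0.0, "rz": -7.3}, {"hand": 1, "x": -0.004, "y": -0.0472, "z": -0.0065, "rx": -0.0, "ry": 0.0, "rz": -7.3}]
[{"hand": 1, "x": 0.0021, "y": -0.0472, "z": -0.0064, "rx": -0.0, "ry": 0.0, "rz": -7.4}, {"hand": 1, "x": 0.0081, "y": -0.0466, "z": -0.0065, "rx": -0.0, "ry": 0.0, "rz": -7.3}, {"hand": 1, "x": 0.014, "y": -0.0452, "z": -0.0065, "rx": -0.0, "ry": 0.0, "rz": -7.4}, {"hand": 1, "x": 0.0197, "y": -0.043, "z": -0.0064, "rx": -0.0, "ry": 0.0, "rz": -7.3}, {"hand": 1, "x": 0.025, "y": -0.0402, "z": -0.0065, "rx": -0.0, "ry": 0.0, "rz": -7.4}]
[{"hand": 1, "x": 0.0043, "y": -0.0378, "z": 0.002, "rx": -0.0, "ry": -0.0, "rz": -8.1}, {"hand": 1, "x": 0.0096, "y": -0.0367, "z": 0.0021, "rx": -0.0, "ry": -0.0, "rz": -8.1}, {"hand": 1, "x": 0.0147, "y": -0.0351, "z": 0.002, "rx": -0.0, "ry": -0.0, "rz": -8.1}, {"hand": 1, "x": 0.0195, "y": -0.0326, "z": 0.002, "rx": -0.0, "ry": -0.0, "rz": -8.1}, {"hand": 1, "x": 0.0239, "y": -0.0296, "z": 0.002, "rx": -0.0, "ry": -0.0, "rz": -8.1}]
[{"hand": 1, "x": 0.0278, "y": -0.0259, "z": 0.0021, "rx": -0.0, "ry": -0.0, "rz": -8.1}, {"hand": 1, "x": 0.0312, "y": -0.0218, "z": 0.002, "rx": -0.0, "ry": -0.0, "rz": -8.0}, {"hand": 1, "x": 0.0339, "y": -0.0172, "z": 0.002, "rx": -0.0, "ry": -0.0, "rz": -8.1}, {"hand": 1, "x": 0.036, "y": -0.0122, "z": 0.0021, "rx": -0.0, "ry": -0.0, "rz": -8.0}, {"hand": 1, "x": 0.0373, "y": -0.0071, "z": 0.002, "rx": -0.0, "ry": -0.0, "rz": -8.1}]
t 0.15 tcp [ 0.2033 -0.5108  0.205 ] xang -68.29 F [0.3 0.5 0.9] w 0.0942
```

>>> servo_tool(targets=[{"hand": 1, "x": -0.026, "y": -0.039, "z": -0.006, "rz": -7.4}, {"hand": 1, "x": -0.021, "y": -0.042, "z": -0.006, "rz": -7.4}, {"hand": 1, "x": -0.016, "y": -0.045, "z": -0.006, "rz": -7.4}, {"hand": 1, "x": -0.01, "y": -0.046, "z": -0.006, "rz": -7.4}, {"hand": 1, "x": -0.004, "y": -0.047, "z": -0.006, "rz": -7.4}])

```text
schema error: expected keys hand, x, y, z, rx, ry, rz
```

>>> servo_tool(targets=[{"hand": 1, "x": 0.002, "y": -0.047, "z": -0.006, "rz": -7.4}, {"hand": 1, "x": 0.008, "y": -0.046, "z": -0.006, "rz": -7.4}, {"hand": 1, "x": 0.014, "y": -0.045, "z": -0.006, "rz": -7.4}, {"hand": 1, "x": 0.02, "y": -0.043, "z": -0.006, "rz": -7.4}, {"hand": 1, "x": 0.025, "y": -0.04, "z": -0.006, "rz": -7.4}])

```text
schema error: expected keys hand, x, y, z, rx, ry, rz
```

```bash
python3 -c "
from m import *
plan([(.48,.26,.26,85.8,10)])"
```

```text
[{"hand": 1, "x": -0.0614, "y": -0.0542, "z": -0.0054, "rx": -0.0, "ry": 0.0, "rz": -15.4}, {"hand": 1, "x": -0.0448, "y": -0.0686, "z": -0.0055, "rx": -0.0, "ry": 0.0, "rz": -15.4}, {"hand": 1, "x": -0.025, "y": -0.078, "z": -0.0054, "rx": -0.0, "ry": -0.0, "rz": -15.4}, {"hand": 1, "x": -0.0033, "y": -0.0818, "z": -0.0055, "rx": -0.0, "ry": -0.0, "rz": -15.4}, {"hand": 1, "x": 0.0185, "y": -0.0798, "z": -0.0054, "rx": -0.0, "ry": -0.0, "rz": -15.4}]
[{"hand": 1, "x": 0.039, "y": -0.072, "z": -0.0055, "rx": -0.0, "ry": -0.0, "rz": -15.4}, {"hand": 1, "x": 0.0567, "y": -0.0591, "z": -0.0054, "rx": -0.0, "ry": -0.0, "rz": -15.4}, {"hand": 1, "x": 0.0704, "y": -0.0418, "z": -0.0054, "rx": -0.0, "ry": -0.0, "rz": -15.4}, {"hand": 1, "x": 0.079, "y": -0.0217, "z": -0.0055, "rx": -0.0, "ry": -0.0, "rz": -15.4}, {"hand": 1, "x": 0.0819, "y": 0.0, "z": -0.0054, "rx": -0.0, "ry": -0.0, "rz": -15.5}]
t 0.15 tcp [ 0.2033 -0.5108  0.205 ] xang -68.29 F [0.3 0.5 0.9] w 0.0942
```

All the keys are required, so I'm sending the same rows with them filled in.

>>> servo_tool(targets=[{"hand": 1, "x": -0.026, "y": -0.039, "z": -0.006, "rx": 0, "ry": 0, "rz": -7.4}, {"hand": 1, "x": -0.021, "y": -0.042, "z": -0.006, "rx": 0, "ry": 0, "rz": -7.4}, {"hand": 1, "x": -0.016, "y": -0.045, "z": -0.006, "rx": 0, "ry": 0, "rz": -7.4}, {"hand": 1, "x": -0.01, "y": -0.046, "z": -0.006, "rx": 0, "ry": 0, "rz": -7.4}, {"hand": 1, "x": -0.004, "y": -0.047, "z": -0.006, "rx": 0, "ry": 0, "rz": -7.4}])

```text
time_s: 0.65
tcp_pos: [0.3362, -0.314, 0.2356]
ee_rot: [0.964, -0.267, -0.0, -0.0]
wrist_force: [-0.6, -0.7, 0.3]
gripper_width: 0.0941
```

>>> servo_tool(targets=[{"hand": 1, "x": 0.002, "y": -0.047, "z": -0.006, "rx": 0, "ry": 0, "rz": -7.4}, {"hand": 1, "x": 0.008, "y": -0.046, "z": -0.006, "rx": 0, "ry": 0, "rz": -7.4}, {"hand": 1, "x": 0.014, "y": -0.045, "z": -0.006, "rx": 0, "ry": 0, "rz": -7.4}, {"hand": 1, "x": 0.02, "y": -0.043, "z": -0.006, "rx": 0, "ry": 0, "rz": -7.4}, {"hand": 1, "x": 0.025, "y": -0.04, "z": -0.006, "rx": 0, "ry": 0, "rz": -7.4}])

```text
time_s: 1.15
tcp_pos: [0.4673, -0.1182, 0.2657]
ee_rot: [0.999, 0.052, 0.0, -0.0]
wrist_force: [0.8, -0.3, 0.3]
gripper_width: 0.0939
```

```bash
python3 -c "
from m import *
plan([(.48,.26,.26,85.8,10)])"
```

```text
[{"hand": 1, "x": 0.0052, "y": -0.0375, "z": 0.0006, "rx": 0.0, "ry": -0.0, "rz": -8.0}, {"hand": 1, "x": 0.0104, "y": -0.0364, "z": 0.0005, "rx": 0.0, "ry": -0.0, "rz": -8.0}, {"hand": 1, "x": 0.0154, "y": -0.0345, "z": 0.0006, "rx": 0.0, "ry": -0.0, "rz": -8.0}, {"hand": 1, "x": 0.02, "y": -0.0322, "z": 0.0006, "rx": 0.0, "ry": -0.0, "rz": -8.0}, {"hand": 1, "x": 0.0243, "y": -0.029, "z": 0.0006, "rx": 0.0, "ry": -0.0, "rz": -8.0}]
[{"hand": 1, "x": 0.0281, "y": -0.0253, "z": 0.0005, "rx": 0.0, "ry": -0.0, "rz": -8.0}, {"hand": 1, "x": 0.0313, "y": -0.0212, "z": 0.0006, "rx": 0.0, "ry": -0.0, "rz": -7.9}, {"hand": 1, "x": 0.034, "y": -0.0167, "z": 0.0006, "rx": 0.0, "ry": -0.0, "rz": -8.0}, {"hand": 1, "x": 0.0359, "y": -0.0118, "z": 0.0006, "rx": 0.0, "ry": -0.0, "rz": -7.9}, {"hand": 1, "x": 0.0373, "y": -0.0068, "z": 0.0005, "rx": 0.0, "ry": -0.0, "rz": -8.0}]
t 1.15 tcp [ 0.4673 -0.1182  0.2657] xang 6.01 F [ 0.8 -0.3  0.3] w 0.0939
```

Tracking is good. From here I'll also take a wrist picture while moving past.

```bash
cat > w.py <<'E'
import sys,pickle,cv2
from plant import robot
cam,n=sys.argv[1:3]
p=robot.camera_params(cam); im=robot.get_image(cam)
cv2.imwrite(f"pics/{n}.png",cv2.cvtColor(im,cv2.COLOR_RGB2BGR)); pickle.dump(p,open(f"{n}.pkl","wb"))
E
python3 w.py wrist w1
```

```text
(no output)
```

View pics/w1.png

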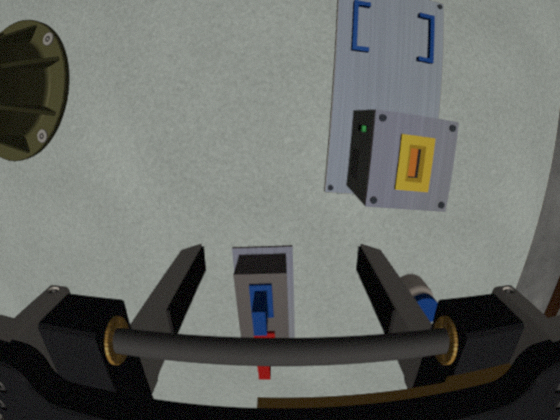

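>>> servo_tool(targets=[{"hand": 1, "x": 0.005, "y": -0.037, "z": 0, "rx": 0, "ry": 0, "rz": -8}, {"hand": 1, "x": 0.01, "y": -0.036, "z": 0, "rx": 0, "ry": 0, "rz": -8}, {"hand": 1, "x": 0.015, "y": -0.035, "z": 0, "rx": 0, "ry": 0, "rz": -8}, {"hand": 1, "x": 0.02, "y": -0.032, "z": 0, "rx": 0, "ry": 0, "rz": -8}, {"hand": 1, "x": 0.024, "y": -0.029, "z": 0, "rx": 0, "ry": 0, "rz": -8}])

```text
time_s: 1.7
tcp_pos: [0.4726, 0.0695, 0.2654]
ee_rot: [0.92, 0.391, -0.0, -0.0]
wrist_force: [0.6, -0.3, -0.1]
gripper_width: 0.0941
```

>>> servo_tool(targets=[{"hand": 1, "x": 0.028, "y": -0.025, "z": 0.002, "rx": 0, "ry": 0, "rz": -8}, {"hand": 1, "x": 0.031, "y": -0.021, "z": 0.002, "rx": 0, "ry": 0, "rz": -8}, {"hand": 1, "x": 0.034, "y": -0.017, "z": 0, "rx": 0, "ry": 0, "rz": -8}, {"hand": 1, "x": 0.036, "y": -0.012, "z": 0, "rx": 0, "ry": 0, "rz": -8}, {"hand": 1, "x": 0.037, "y": -0.007, "z": 0, "rx": 0, "ry": 0, "rz": -8}])

```text
time_s: 2.2
tcp_pos: [0.4791, 0.258, 0.2613]
ee_rot: [0.731, 0.682, -0.0, -0.0]
wrist_force: [0.7, -0.1, -0.6]
gripper_width: 0.0939
```

```bash
python3 w.py wrist w2; python3 -c "
from m import *
plan([(.4692,.3449,.1,85.8,5)])"
```

```text
[{"hand": 1, "x": 0.0164, "y": -0.0028, "z": 0.0322, "rx": -0.0, "ry": -0.0, "rz": 0.2}, {"hand": 1, "x": 0.0164, "y": -0.0029, "z": 0.0322, "rx": -0.0, "ry": -0.0, "rz": 0.2}, {"hand": 1, "x": 0.0164, "y": -0.003, "z": 0.0322, "rx": -0.0, "ry": -0.0, "rz": 0.2}, {"hand": 1, "x": 0.0164, "y": -0.003, "z": 0.0322, "rx": -0.0, "ry": -0.0, "rz": 0.1}, {"hand": 1, "x": 0.0163, "y": -0.003, "z": 0.0322, "rx": -0.1, "ry": -0.1, "rz": 0.2}]
t 2.25 tcp [0.4787 0.262  0.2609] xang 86.67 F [-0.5  3.2 -0.1] w 0.0942
```

View pics/w2.png

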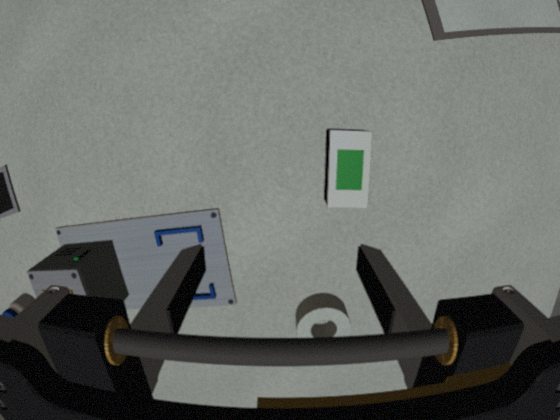

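The wrist shows the pack at (348,168) and, in w1, the station slot at (415,163). I'll refine both from enlargements.

```bash
python3 - <<'E'
import cv2
a=cv2.imread("pics/w2.png");cv2.imwrite("pics/w2c.png",cv2.resize(a[115:220,305:390],None,fx=5,fy=5,interpolation=cv2.INTER_CUBIC))
a=cv2.imread("pics/w1.png");cv2.imwrite("pics/w1c.png",cv2.resize(a[0:220,320:470],None,fx=2.7,fy=2.7,interpolation=cv2.INTER_CUBIC))
E
```

```text
(no output)
```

View pics/w2c.png

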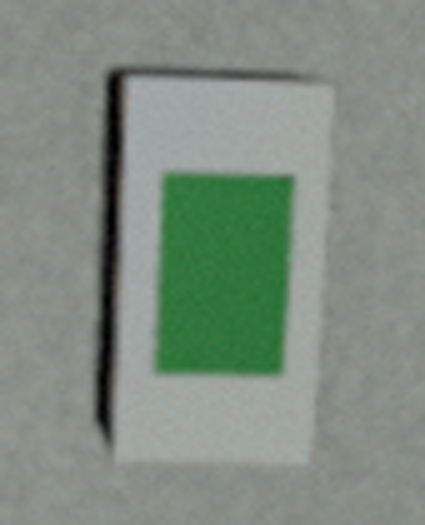

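View pics/w1c.png

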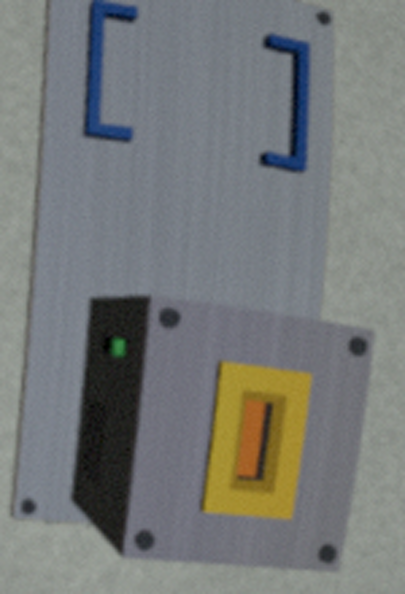

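```bash
python3 - <<'E'
from h import *
import pickle
p1=pickle.load(open("w1.pkl","rb"));p2=pickle.load(open("w2.pkl","rb"))
fit([("wrist",(305,115,5),[((-50,-27,40),(125,75)),((-50,27,40),(335,86)),((50,27,40),(312,463)),((50,-27,40),(115,462))],p2)],[.47,.345,-.07])
fit([("wrist",(320,0,2.7),[((-50,-33,116),(150,297)),((50,-33,116),(375,328)),((50,-137,116),(338,570)),((-50,-137,116),(123,556)),((-80,-150,8),(13,517)),((0,-85,120),(257,441)),((-53,55,18),(105,135)),((53,55,18),(290,168)),((53,115,18),(308,45))],p1)],[.605,.018,.05])
E
```

```text
x,y [0.4666 0.3461] yaw deg -4.08
[[-0.1, -0.3], [0.3, -0.9], [0.4, 0.5], [-0.6, 0.6]] mean [0.   0.01]
x,y [0.6019 0.0211] yaw deg 2.26
[[0.5, -1.5], [0.5, 0.5], [0.4, 0.9], [-0.5, 0.3], [-1.0, 0.8], [0.8, 0.1], [-1.6, -5.2], [2.9, -4.2], [-2.5, 1.8]] mean [-0.04 -0.74]
```

```bash
python3 -c "
from m import *
plan([(.468,.3455,.09,85.9,5),(.468,.3455,.008,85.9,5)])"
```

```text
[{"hand": 1, "x": 0.0165, "y": -0.0031, "z": 0.0342, "rx": -0.0, "ry": -0.0, "rz": 0.2}, {"hand": 1, "x": 0.0165, "y": -0.0031, "z": 0.0342, "rx": -0.0, "ry": -0.0, "rz": 0.1}, {"hand": 1, "x": 0.0165, "y": -0.0032, "z": 0.0342, "rx": -0.0, "ry": -0.0, "rz": 0.2}, {"hand": 1, "x": 0.0165, "y": -0.0032, "z": 0.0342, "rx": -0.0, "ry": -0.0, "rz": 0.1}, {"hand": 1, "x": 0.0165, "y": -0.0032, "z": 0.0342, "rx": -0.1, "ry": -0.1, "rz": 0.2}]
[{"hand": 1, "x": 0.0, "y": -0.0, "z": 0.0164, "rx": 0.0, "ry": 0.0, "rz": -0.0}, {"hand": 1, "x": 0.0, "y": -0.0, "z": 0.0164, "rx": 0.0, "ry": 0.0, "rz": -0.0}, {"hand": 1, "x": 0.0, "y": -0.0001, "z": 0.0164, "rx": 0.0, "ry": 0.0, "rz": -0.0}, {"hand": 1, "x": 0.0, "y": 0.0, "z": 0.0164, "rx": 0.0, "ry": 0.0, "rz": -0.0}, {"hand": 1, "x": 0.0, "y": 0.0, "z": 0.0164, "rx": 0.0, "ry": 0.0, "rz": -0.0}]
t 2.25 tcp [0.4787 0.262  0.2609] xang 86.67 F [-0.5  3.2 -0.1] w 0.0942
```

>>> servo_tool(targets=[{"hand": 1, "x": 0.0165, "y": -0.003, "z": 0.034, "rx": 0, "ry": 0, "rz": 0.2}, {"hand": 1, "x": 0.0165, "y": -0.003, "z": 0.034, "rx": 0, "ry": 0, "rz": 0.2}, {"hand": 1, "x": 0.0165, "y": -0.003, "z": 0.034, "rx": 0, "ry": 0, "rz": 0.2}, {"hand": 1, "x": 0.0165, "y": -0.003, "z": 0.034, "rx": 0, "ry": 0, "rz": 0.1}, {"hand": 1, "x": 0.0165, "y": -0.004, "z": 0.034, "rx": 0, "ry": 0, "rz": 0.1}])

```text
time_s: 2.75
tcp_pos: [0.4699, 0.3404, 0.0899]
ee_rot: [0.738, 0.675, -0.0, -0.0]
wrist_force: [1.3, -0.1, -0.0]
gripper_width: 0.0943
```

>>> servo_tool(targets=[{"hand": 1, "x": 0, "y": 0, "z": 0.01, "rx": 0, "ry": 0, "rz": 0}, {"hand": 1, "x": 0, "y": 0, "z": 0, "rx": 0, "ry": 0, "rz": 0}, {"hand": 1, "x": 0, "y": 0, "z": 0, "rx": 0, "ry": 0, "rz": 0}, {"hand": 1, "x": 0, "y": 0, "z": 0, "rx": 0, "ry": 0, "rz": 0}, {"hand": 1, "x": 0, "y": 0, "z": 0, "rx": 0, "ry": 0, "rz": 0}])

```text
time_s: 3.25
tcp_pos: [0.4708, 0.3398, 0.0829]
ee_rot: [0.738, 0.675, 0.001, 0.0]
wrist_force: [-0.2, 0.7, 0.0]
gripper_width: 0.0939
```

```bash
python3 w.py wrist w3; python3 -c "
from m import *
plan([(.468,.3455,.008,85.9,5)])"
```

```text
[{"hand": 1, "x": 0.0011, "y": -0.0006, "z": 0.0149, "rx": 0.0, "ry": -0.0, "rz": -0.2}, {"hand": 1, "x": 0.001, "y": -0.0007, "z": 0.0149, "rx": 0.0, "ry": -0.0, "rz": -0.2}, {"hand": 1, "x": 0.0011, "y": -0.0006, "z": 0.015, "rx": 0.0, "ry": -0.0, "rz": -0.2}, {"hand": 1, "x": 0.001, "y": -0.0007, "z": 0.0149, "rx": 0.0, "ry": -0.0, "rz": -0.2}, {"hand": 1, "x": 0.0011, "y": -0.0006, "z": 0.0149, "rx": 0.1, "ry": -0.1, "rz": -0.2}]
t 3.3 tcp [0.4707 0.3399 0.0826] xang 84.88 F [ 0.8  0.8 -0.1] w 0.0942
```

View pics/w3.png

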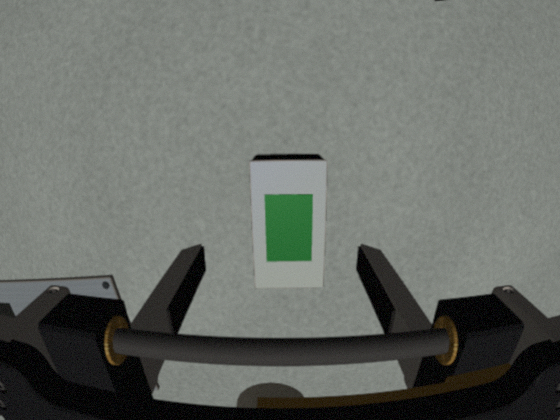

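The wrist shows the pack's top corners at (250,160), (326,159), (324,287) and (256,288), between the open fingers.

```bash
python3 - <<'E'
from m import *
import pickle
p=pickle.load(open("w3.pkl","rb"))
s=fit([("wrist",(0,0,1),[((-50,-27,40),(250,160)),((-50,27,40),(326,159)),((50,27,40),(324,287)),((50,-27,40),(256,288))],p)],[.47,.345,-.07])
plan([(.468,.3455,.008,85.9,5)])
E
```

```text
x,y [0.4662 0.3467] yaw deg -4.03
[[-1.0, -0.0], [1.7, -0.3], [0.3, 0.0], [-0.5, 0.5]] mean [0.14 0.06]
[{"hand": 1, "x": 0.0011, "y": -0.0006, "z": 0.0149, "rx": 0.0, "ry": -0.0, "rz": -0.2}, {"hand": 1, "x": 0.001, "y": -0.0007, "z": 0.0149, "rx": 0.0, "ry": -0.0, "rz": -0.2}, {"hand": 1, "x": 0.0011, "y": -0.0006, "z": 0.015, "rx": 0.0, "ry": -0.0, "rz": -0.2}, {"hand": 1, "x": 0.001, "y": -0.0007, "z": 0.0149, "rx": 0.0, "ry": -0.0, "rz": -0.2}, {"hand": 1, "x": 0.0011, "y": -0.0006, "z": 0.0149, "rx": 0.1, "ry": -0.1, "rz": -0.2}]
t 3.3 tcp [0.4707 0.3399 0.0826] xang 84.88 F [ 0.8  0.8 -0.1] w 0.0942
```

>>> servo_tool(targets=[{"hand": 1, "x": 0.0012, "y": -0.0008, "z": 0.015, "rx": 0, "ry": 0, "rz": -0.2}, {"hand": 1, "x": 0.0012, "y": -0.0008, "z": 0.015, "rx": 0, "ry": 0, "rz": -0.2}, {"hand": 1, "x": 0.0012, "y": -0.0008, "z": 0.015, "rx": 0, "ry": 0, "rz": -0.2}, {"hand": 1, "x": 0.0012, "y": -0.001, "z": 0.015, "rx": 0, "ry": 0, "rz": -0.2}, {"hand": 1, "x": 0.0012, "y": -0.001, "z": 0.015, "rx": 0, "ry": 0, "rz": -0.2}])

```text
time_s: 3.8
tcp_pos: [0.4659, 0.3463, 0.0047]
ee_rot: [0.732, 0.682, -0.0, -0.0]
wrist_force: [-0.5, 0.1, 0.6]
gripper_width: 0.0941
```

>>> servo_tool(targets=[{"hand": 0.2, "x": 0, "y": 0, "z": 0, "rx": 0, "ry": 0, "rz": 0}, {"hand": 0, "x": 0, "y": 0, "z": 0, "rx": 0, "ry": 0, "rz": 0}, {"hand": 0, "x": 0, "y": 0, "z": 0, "rx": 0, "ry": 0, "rz": 0}, {"hand": 0, "x": 0, "y": 0, "z": 0, "rx": 0, "ry": 0, "rz": 0}, {"hand": 0, "x": 0, "y": 0, "z": 0, "rx": 0, "ry": 0, "rz": 0}], newtons=20)

```text
time_s: 4.3
tcp_pos: [0.4665, 0.3465, 0.007]
ee_rot: [0.732, 0.681, 0.0, 0.0]
wrist_force: [-0.7, 0.2, 0.2]
gripper_width: 0.0574
```

```bash
python3 -c "
from m import *
plan([(.468,.3455,.1,85.9,5)])"
```

```text
[{"hand": 1, "x": -0.0002, "y": 0.0003, "z": -0.0186, "rx": 0.0, "ry": -0.0, "rz": -0.0}, {"hand": 1, "x": -0.0001, "y": 0.0004, "z": -0.0186, "rx": 0.0, "ry": -0.0, "rz": -0.0}, {"hand": 1, "x": -0.0002, "y": 0.0003, "z": -0.0186, "rx": 0.0, "ry": -0.0, "rz": -0.0}, {"hand": 1, "x": -0.0001, "y": 0.0003, "z": -0.0186, "rx": 0.0, "ry": -0.0, "rz": -0.0}, {"hand": 1, "x": -0.0002, "y": 0.0003, "z": -0.0186, "rx": 0.0, "ry": -0.0, "rz": -0.0}]
t 4.3 tcp [0.4665 0.3465 0.007 ] xang 85.9 F [-0.7  0.2  0.2] w 0.0574
```

>>> servo_tool(targets=[{"hand": -0.2, "x": 0, "y": 0, "z": 0, "rx": 0, "ry": 0, "rz": 0}, {"hand": -0.2, "x": 0, "y": 0, "z": 0, "rx": 0, "ry": 0, "rz": 0}, {"hand": -0.2, "x": 0, "y": 0, "z": 0, "rx": 0, "ry": 0, "rz": 0}, {"hand": -0.2, "x": 0, "y": 0, "z": 0, "rx": 0, "ry": 0, "rz": 0}, {"hand": -0.2, "x": 0, "y": 0, "z": 0, "rx": 0, "ry": 0, "rz": 0}], newtons=25)

```text
time_s: 4.8
tcp_pos: [0.4665, 0.3464, 0.0069]
ee_rot: [0.732, 0.681, 0.0, 0.0]
wrist_force: [-0.3, -0.9, 5.8]
gripper_width: 0.054
```

>>> servo_tool(targets=[{"hand": -0.2, "x": 0, "y": 0, "z": -0.01, "rx": 0, "ry": 0, "rz": 0}, {"hand": -0.2, "x": 0, "y": 0, "z": -0.02, "rx": 0, "ry": 0, "rz": 0}, {"hand": -0.2, "x": 0, "y": 0, "z": -0.02, "rx": 0, "ry": 0, "rz": 0}, {"hand": -0.2, "x": 0, "y": 0, "z": -0.02, "rx": 0, "ry": 0, "rz": 0}, {"hand": -0.2, "x": 0, "y": 0, "z": -0.02, "rx": 0, "ry": 0, "rz": 0}])

```text
time_s: 5.3
tcp_pos: [0.4661, 0.3462, 0.0976]
ee_rot: [0.732, 0.681, -0.0, -0.0]
wrist_force: [0.2, 0.7, -1.8]
gripper_width: 0.0538
```

```bash
python3 -c "
from m import *
plan([(.55,.12,.12,92.5,8)])"
```

```text
[{"hand": 1, "x": -0.0275, "y": 0.0125, "z": -0.0028, "rx": -0.0, "ry": 0.0, "rz": -0.8}, {"hand": 1, "x": -0.0276, "y": 0.0121, "z": -0.0028, "rx": -0.0, "ry": 0.0, "rz": -0.8}, {"hand": 1, "x": -0.0278, "y": 0.0117, "z": -0.0028, "rx": -0.0, "ry": 0.0, "rz": -0.8}, {"hand": 1, "x": -0.0279, "y": 0.0113, "z": -0.0028, "rx": -0.0, "ry": 0.0, "rz": -0.8}, {"hand": 1, "x": -0.0282, "y": 0.0109, "z": -0.0028, "rx": -0.0, "ry": 0.0, "rz": -0.8}]
[{"hand": 1, "x": -0.0282, "y": 0.0106, "z": -0.0028, "rx": -0.0, "ry": 0.0, "rz": -0.9}, {"hand": 1, "x": -0.0284, "y": 0.0101, "z": -0.0028, "rx": -0.0, "ry": 0.0, "rz": -0.8}, {"hand": 1, "x": -0.0286, "y": 0.0097, "z": -0.0028, "rx": -0.0, "ry": 0.0, "rz": -0.9}]
t 5.3 tcp [0.4661 0.3462 0.0976] xang 85.91 F [ 0.2  0.7 -1.8] w 0.0538
```

```bash
python3 -c "
from m import *
plan([(.70,.11,.2,92.5,10)],hand=-.2)"
```

```text
[{"hand": -0.2, "x": -0.0219, "y": 0.025, "z": -0.0102, "rx": -0.0, "ry": 0.0, "rz": -0.7}, {"hand": -0.2, "x": -0.0222, "y": 0.0248, "z": -0.0103, "rx": -0.0, "ry": 0.0, "rz": -0.7}, {"hand": -0.2, "x": -0.0225, "y": 0.0244, "z": -0.0102, "rx": -0.0, "ry": 0.0, "rz": -0.6}, {"hand": -0.2, "x": -0.0227, "y": 0.0243, "z": -0.0103, "rx": -0.0, "ry": 0.0, "rz": -0.7}, {"hand": -0.2, "x": -0.0231, "y": 0.0239, "z": -0.0102, "rx": -0.0, "ry": 0.0, "rz": -0.6}]
[{"hand": -0.2, "x": -0.0233, "y": 0.0238, "z": -0.0103, "rx": -0.0, "ry": 0.0, "rz": -0.7}, {"hand": -0.2, "x": -0.0236, "y": 0.0234, "z": -0.0102, "rx": -0.0, "ry": 0.0, "rz": -0.6}, {"hand": -0.2, "x": -0.0238, "y": 0.0232, "z": -0.0102, "rx": -0.0, "ry": 0.0, "rz": -0.7}, {"hand": -0.2, "x": -0.0241, "y": 0.0229, "z": -0.0103, "rx": -0.0, "ry": 0.0, "rz": -0.6}, {"hand": -0.2, "x": -0.0244, "y": 0.0226, "z": -0.0102, "rx": -0.0, "ry": 0.0, "rz": -0.7}]
t 5.3 tcp [0.4661 0.3462 0.0976] xang 85.91 F [ 0.2  0.7 -1.8] w 0.0538
```

>>> servo_tool(targets=[{"hand": -0.2, "x": -0.022, "y": 0.025, "z": -0.01, "rx": 0, "ry": 0, "rz": -0.7}, {"hand": -0.2, "x": -0.022, "y": 0.025, "z": -0.01, "rx": 0, "ry": 0, "rz": -0.7}, {"hand": -0.2, "x": -0.022, "y": 0.025, "z": -0.01, "rx": 0, "ry": 0, "rz": -0.7}, {"hand": -0.2, "x": -0.023, "y": 0.024, "z": -0.01, "rx": 0, "ry": 0, "rz": -0.6}, {"hand": -0.2, "x": -0.023, "y": 0.024, "z": -0.01, "rx": 0, "ry": 0, "rz": -0.6}])

```text
time_s: 5.8
tcp_pos: [0.5844, 0.2275, 0.1472]
ee_rot: [0.712, 0.702, -0.0, -0.0]
wrist_force: [-0.2, 0.1, -1.2]
gripper_width: 0.0538
```

>>> servo_tool(targets=[{"hand": -0.2, "x": -0.023, "y": 0.024, "z": -0.01, "rx": 0, "ry": 0, "rz": -0.7}, {"hand": -0.2, "x": -0.024, "y": 0.023, "z": -0.01, "rx": 0, "ry": 0, "rz": -0.7}, {"hand": -0.2, "x": -0.024, "y": 0.023, "z": -0.01, "rx": 0, "ry": 0, "rz": -0.6}, {"hand": -0.2, "x": -0.024, "y": 0.023, "z": -0.01, "rx": 0, "ry": 0, "rz": -0.6}, {"hand": -0.2, "x": -0.024, "y": 0.022, "z": -0.01, "rx": 0, "ry": 0, "rz": -0.6}])

```text
time_s: 6.3
tcp_pos: [0.7005, 0.1095, 0.1972]
ee_rot: [0.692, 0.722, -0.0, -0.0]
wrist_force: [0.1, 0.3, -1.9]
gripper_width: 0.0542
```

>>> servo_tool(targets=[{"hand": -0.2, "x": 0, "y": 0, "z": 0, "rx": 0, "ry": 0, "rz": 0}, {"hand": -0.2, "x": 0, "y": 0, "z": 0, "rx": 0, "ry": 0, "rz": 0}, {"hand": -0.2, "x": 0, "y": 0, "z": 0, "rx": 0, "ry": 0, "rz": 0}, {"hand": -0.2, "x": 0, "y": 0, "z": 0, "rx": 0, "ry": 0, "rz": 0}, {"hand": -0.2, "x": 0, "y": 0, "z": 0, "rx": 0, "ry": 0, "rz": 0}])

```text
time_s: 6.8
tcp_pos: [0.6995, 0.1114, 0.1966]
ee_rot: [0.692, 0.722, -0.0, -0.0]
wrist_force: [-0.1, 0.2, -2.1]
gripper_width: 0.0539
```

```bash
python3 w.py wrist w4; python3 -c "
from m import *
plan([(.60,.104,.12,92.5,5)],hand=-.2)"
```

```text
[{"hand": -0.2, "x": -0.0006, "y": -0.02, "z": 0.0153, "rx": -0.0, "ry": -0.0, "rz": -0.0}, {"hand": -0.2, "x": -0.0006, "y": -0.0199, "z": 0.0153, "rx": -0.0, "ry": -0.0, "rz": -0.0}, {"hand": -0.2, "x": -0.0006, "y": -0.02, "z": 0.0153, "rx": -0.0, "ry": -0.0, "rz": -0.0}, {"hand": -0.2, "x": -0.0006, "y": -0.02, "z": 0.0153, "rx": -0.0, "ry": -0.0, "rz": -0.0}, {"hand": -0.2, "x": -0.0006, "y": -0.0199, "z": 0.0153, "rx": -0.0, "ry": -0.0, "rz": -0.1}]
t 6.85 tcp [0.6996 0.1113 0.1965] xang 92.45 F [-0.3 -0.1 -0.9] w 0.0538
```

View pics/w4.png

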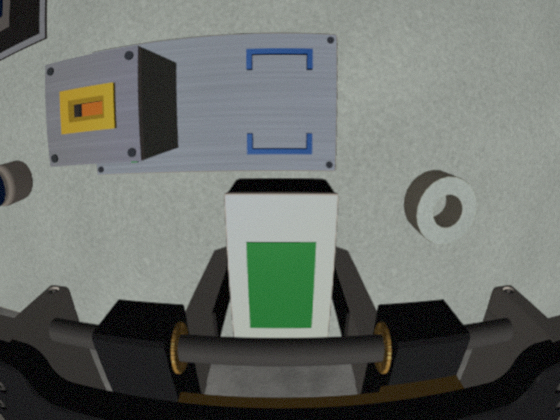

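The wrist shows the pack held squarely, with the cradle brackets clear at (280,58) and (280,144), the port at (87,108) and the tower in full view. Enlarging.

```bash
python3 - <<'E'
import cv2
a=cv2.imread("pics/w4.png");cv2.imwrite("pics/w4a.png",cv2.resize(a[25:180,220:350],None,fx=5,fy=5,interpolation=cv2.INTER_CUBIC)[:,:]);cv2.imwrite("pics/w4b.png",cv2.resize(a[30:180,35:185],None,fx=4,fy=4,interpolation=cv2.INTER_CUBIC))
cv2.imwrite("pics/w4a.png",cv2.resize(a[25:180,220:350],None,fx=3.8,fy=3.8,interpolation=cv2.INTER_CUBIC))
E
```

```text
(no output)
```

View pics/w4a.png

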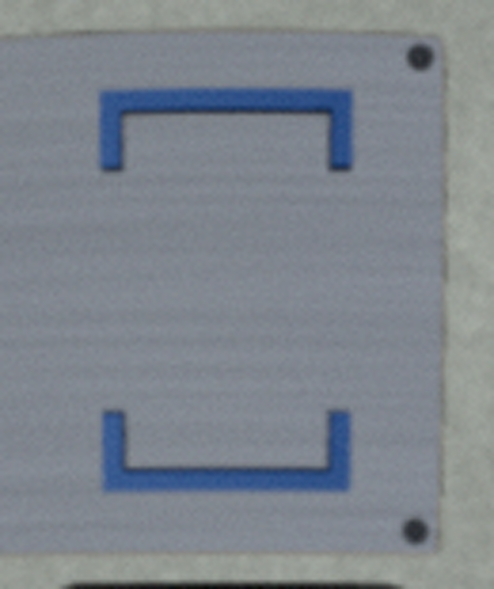

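View pics/w4b.png

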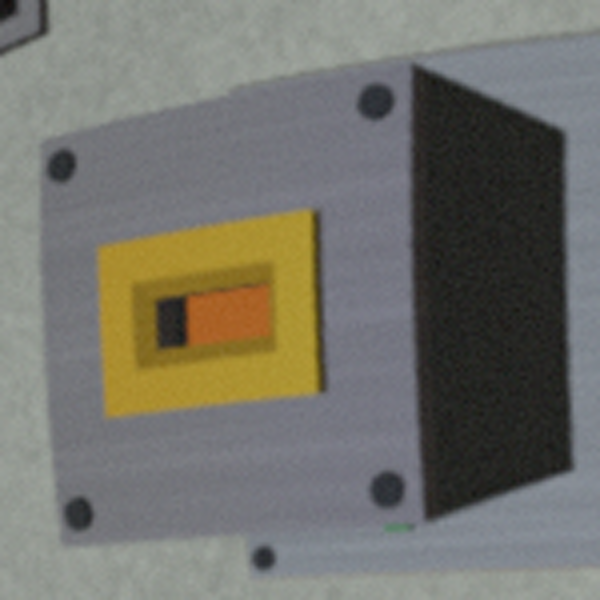

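```bash
python3 - <<'E'
from m import *
import pickle
p=pickle.load(open("w4.pkl","rb"))
A=("wrist",(220,25,3.8),[((-59,49,18),(100,90)),((-59,121,18),(353,90)),((59,121,18),(351,491)),((59,49,18),(104,491)),((-80,150,8),(440,35)),((80,150,8),(440,552))],p)
B=("wrist",(35,30,4),[((-50,-137,116),(42,140)),((-50,-33,116),(414,65)),((50,-33,116),(427,521)),((50,-137,116),(63,545)),((-20,-115,120),(98,246)),((-20,-55,120),(317,210)),((20,-55,120),(323,393)),((20,-115,120),(106,416))],p)
for sets in ([A],[B],[A,B]):
    s=fit(sets,[.605,.018,.05])
    print("cradle",world(s,[(0,85,8)]).round(4),"port",world(s,[(0,-85,120)]).round(4))
E
```

```text
x,y [0.6021 0.0207] yaw deg 2.69
[[-0.5, -0.2], [-0.3, -0.5], [-0.0, 0.1], [-0.4, 0.4], [1.5, -0.8], [0.4, 1.3]] mean [0.12 0.05]
cradle [[0.5981 0.1056 0.008 ]] port [[ 0.6061 -0.0642  0.12  ]]
x,y [0.6021 0.0222] yaw deg 2.39
[[-0.2, -0.6], [0.4, -1.3], [0.2, 1.1], [-0.3, 0.8], [0.2, -0.1], [-0.4, -0.5], [-0.5, 0.2], [0.2, 0.4]] mean [-0.04 -0.01]
cradle [[0.5985 0.1071 0.008 ]] port [[ 0.6056 -0.0627  0.12  ]]
x,y [0.6018 0.0216] yaw deg 2.53
[[0.5, -0.3], [0.7, -0.4], [0.6, 0.2], [0.3, 0.3], [2.5, -0.6], [1.0, 1.5]] mean [0.94 0.1 ]
[[-0.7, -0.4], [-0.3, -1.4], [-0.3, 0.9], [-0.6, 0.9], [-0.3, -0.0], [-1.1, -0.6], [-1.0, 0.1], [-0.2, 0.5]] mean [-0.56 -0.01]
cradle [[0.5981 0.1065 0.008 ]] port [[ 0.6056 -0.0633  0.12  ]]
```

```bash
python3 - <<'E'
import cv2
a=cv2.imread("pics/w4.png");cv2.imwrite("pics/w4d.png",cv2.resize(a[170:350,200:360],None,fx=3.5,fy=3.5,interpolation=cv2.INTER_CUBIC))
E
```

```text
(no output)
```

View pics/w4d.png

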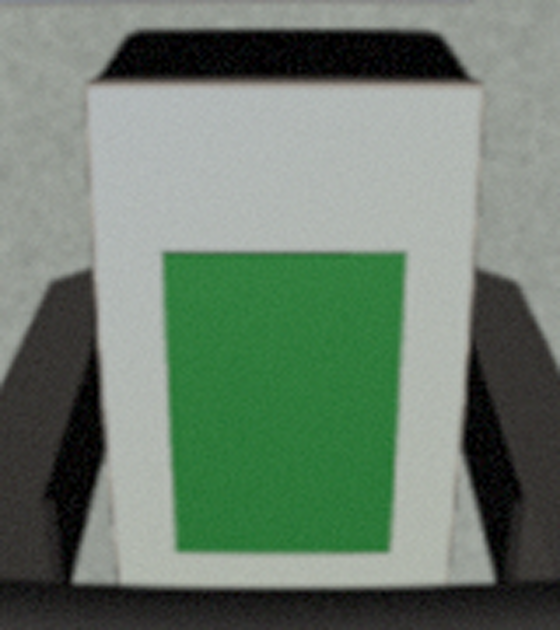

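```bash
python3 - <<'E'
from m import *
import pickle
p=pickle.load(open("w4.pkl","rb"))
t=np.array([.6996,.1113]);a=np.radians(92.45)
for dz in (-4,0,4):
  h=229.5+dz
  s=fit([("wrist",(200,170,3.5),[((-50,-27,h),(87,82)),((-50,27,h),(482,82))],p)],[.70,.11,.05])
  c,n=np.cos(a),np.sin(a);d=s[:2]-t
  print("pack in world minus tcp",d.round(4))
E
```

```text
x,y [0.7006 0.1116] yaw deg 2.44
[[-0.3, 0.0], [0.3, 0.0]] mean [0.   0.01]
pack in world minus tcp [0.001  0.0003]
x,y [0.6996 0.1116] yaw deg 2.44
[[-1.8, 0.0], [1.8, 0.0]] mean [0.01 0.04]
pack in world minus tcp [0.     0.0003]
x,y [0.6986 0.1116] yaw deg 2.44
[[-3.4, 0.0], [3.5, 0.0]] mean [0.03 0.05]
pack in world minus tcp [-0.001   0.0003]
```

>>> servo_tool(targets=[{"hand": -0.2, "x": -0.0005, "y": -0.02, "z": 0.015, "rx": 0, "ry": 0, "rz": 0}, {"hand": -0.2, "x": 0, "y": -0.02, "z": 0.015, "rx": 0, "ry": 0, "rz": 0}, {"hand": -0.2, "x": -0.0005, "y": -0.02, "z": 0.02, "rx": 0, "ry": 0, "rz": 0}, {"hand": -0.2, "x": 0, "y": -0.02, "z": 0.02, "rx": 0, "ry": 0, "rz": 0}, {"hand": -0.2, "x": 0, "y": -0.02, "z": 0.02, "rx": 0, "ry": 0, "rz": 0}])

```text
time_s: 7.35
tcp_pos: [0.599, 0.1057, 0.1059]
ee_rot: [0.692, 0.722, 0.0, 0.0]
wrist_force: [0.7, 0.6, -1.5]
gripper_width: 0.0537
```

>>> servo_tool(targets=[{"hand": -0.2, "x": 0, "y": 0, "z": 0.02, "rx": 0, "ry": 0, "rz": 0}, {"hand": -0.2, "x": 0, "y": 0, "z": 0.02, "rx": 0, "ry": 0, "rz": 0}, {"hand": -0.2, "x": 0, "y": 0, "z": 0.02, "rx": 0, "ry": 0, "rz": 0}, {"hand": -0.2, "x": 0, "y": 0, "z": 0.012, "rx": 0, "ry": 0, "rz": 0}, {"hand": -0.2, "x": 0, "y": 0, "z": 0, "rx": 0, "ry": 0, "rz": 0}])

```text
time_s: 7.85
tcp_pos: [0.5993, 0.1055, 0.0331]
ee_rot: [0.692, 0.722, -0.001, -0.001]
wrist_force: [-0.2, 0.1, -1.1]
gripper_width: 0.0542
```

```bash
python3 w.py wrist w5; python3 w.py scene s5; python3 -c "
from m import *
plan([(.598,.106,.03,92.5,1)],hand=-.2)
import cv2
a=cv2.imread('pics/s5.png');cv2.imwrite('pics/s5c.png',cv2.resize(a[160:290,220:370],None,fx=4,fy=4,interpolation=cv2.INTER_CUBIC))"
```

```text
[{"hand": -0.2, "x": 0.0005, "y": -0.0024, "z": 0.0051, "rx": 0.0, "ry": -0.0, "rz": -0.1}]
t 7.95 tcp [0.6004 0.1056 0.0351] xang 92.41 F [ 0.4  0.8 -1.8] w 0.054
```

View pics/w5.png

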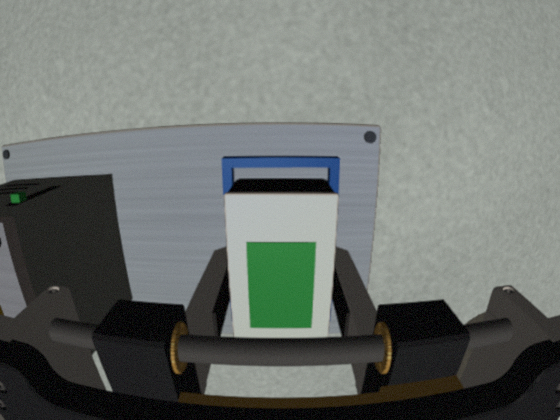

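View pics/s5c.png

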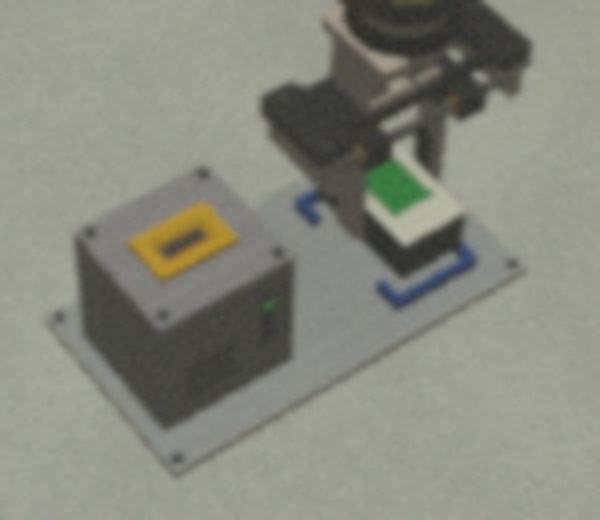

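```bash
python3 - <<'E'
import cv2
a=cv2.imread("pics/w5.png");cv2.imwrite("pics/w5c.png",cv2.resize(a[115:205,210:390],None,fx=4.4,fy=4.4,interpolation=cv2.INTER_CUBIC))
E
```

```text
(no output)
```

View pics/w5c.png

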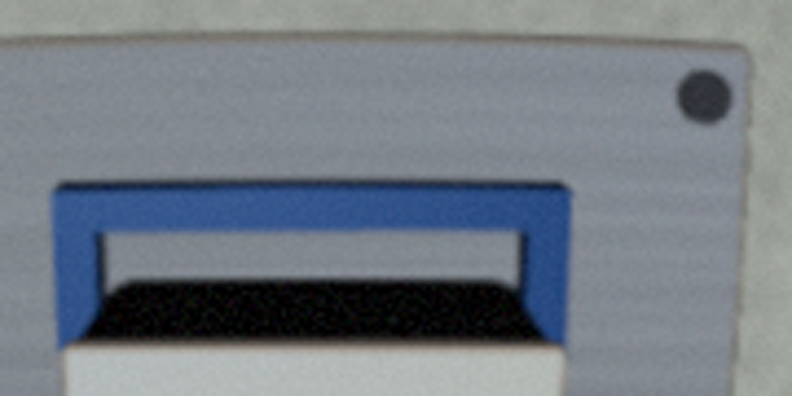

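```bash
python3 - <<'E'
from m import *
import pickle
p=pickle.load(open("w5.pkl","rb"))
s=fit([("wrist",(210,115,4.4),[((-53,55,18),(102,232)),((-53,115,18),(524,232)),((-59,49,18),(54,190)),((-59,121,18),(571,190)),((-80,150,8),(748,48))],p)],[.602,.021,.045])
print(world(s,[(0,85,8)]))
s=fit([("wrist",(210,115,4.4),[((-50,-27,66.5),(63,345)),((-50,27,66.5),(566,345))],p)],[.602,.1,.045])
s=fit([("wrist",(210,115,4.4),[((-50,-25,28),(115,283)),((-50,25,28),(515,283))],p)],[.602,.1,.045])
E
```

```text
x,y [0.6015 0.0201] yaw deg 2.28
[[-2.5, 0.1], [0.9, 0.3], [-1.6, -0.0], [0.3, 0.2], [2.4, -0.6]] mean [-0.1   0.01]
[[0.59815664 0.10504987 0.008     ]]
x,y [0.5993 0.1058] yaw deg 2.41
[[-1.2, 0.0], [1.2, 0.0]] mean [0.   0.04]
x,y [0.6002 0.106 ] yaw deg 2.41
[[2.1, -0.0], [-2.1, -0.0]] mean [-0.01 -0.03]
```

>>> servo_tool(targets=[{"hand": -0.2, "x": -0.001, "y": -0.0015, "z": 0, "rx": 0, "ry": 0, "rz": 0}, {"hand": -0.2, "x": 0, "y": 0, "z": 0.004, "rx": 0, "ry": 0, "rz": 0}, {"hand": -0.2, "x": 0, "y": 0, "z": 0.004, "rx": 0, "ry": 0, "rz": 0}, {"hand": -0.2, "x": 0, "y": 0, "z": 0.004, "rx": 0, "ry": 0, "rz": 0}, {"hand": -0.2, "x": 0, "y": 0, "z": 0, "rx": 0, "ry": 0, "rz": 0}])

```text
time_s: 8.45
tcp_pos: [0.5983, 0.1044, 0.0217]
ee_rot: [0.692, 0.722, -0.0, -0.0]
wrist_force: [0.1, 0.8, -1.9]
gripper_width: 0.0542
```

```bash
python3 w.py wrist w6; python3 -c "
from m import *
plan([(.598,.105,.015,92.5,1)],hand=-.2)
import cv2
a=cv2.imread('pics/w6.png');cv2.imwrite('pics/w6c.png',cv2.resize(a[115:205,210:390],None,fx=4.4,fy=4.4,interpolation=cv2.INTER_CUBIC))"
```

```text
[{"hand": -0.2, "x": 0.0006, "y": -0.0004, "z": 0.0071, "rx": -0.0, "ry": 0.0, "rz": -0.1}]
t 8.5 tcp [0.5984 0.1044 0.0221] xang 92.4 F [-0.1 -0.  -1.6] w 0.0536
```

View pics/w6c.png

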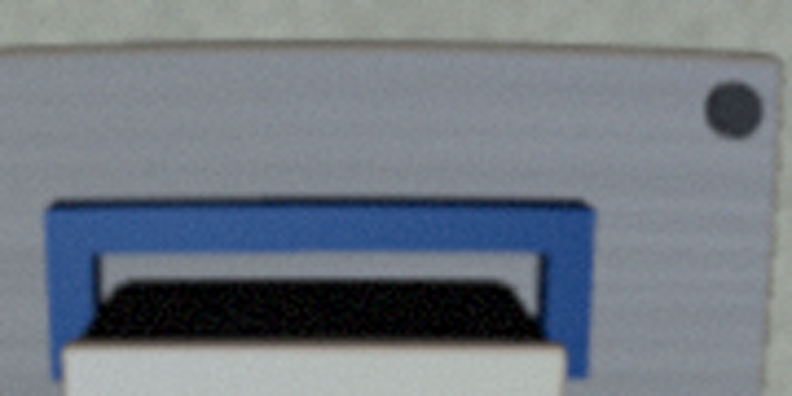

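Pack bottom is centred between bracket walls to within ~0.8 mm (315 versus 321 px). I'll nudge it and lower to contact.

>>> servo_tool(targets=[{"hand": -0.2, "x": 0.0007, "y": 0, "z": 0.001, "rx": 0, "ry": 0, "rz": 0}, {"hand": -0.2, "x": 0, "y": 0, "z": 0.002, "rx": 0, "ry": 0, "rz": 0}, {"hand": -0.2, "x": 0, "y": 0, "z": 0.002, "rx": 0, "ry": 0, "rz": 0}, {"hand": -0.2, "x": 0, "y": 0, "z": 0.001, "rx": 0, "ry": 0, "rz": 0}, {"hand": -0.2, "x": 0, "y": 0, "z": 0, "rx": 0, "ry": 0, "rz": 0}])

```text
time_s: 9.0
tcp_pos: [0.5985, 0.1051, 0.0162]
ee_rot: [0.692, 0.722, -0.0, -0.0]
wrist_force: [0.5, 0.9, -1.4]
gripper_width: 0.0538
```

>>> servo_tool(targets=[{"hand": -0.2, "x": 0, "y": 0, "z": 0.001, "rx": 0, "ry": 0, "rz": 0}, {"hand": -0.2, "x": 0, "y": 0, "z": 0, "rx": 0, "ry": 0, "rz": 0}, {"hand": -0.2, "x": 0, "y": 0, "z": 0, "rx": 0, "ry": 0, "rz": 0}, {"hand": -0.2, "x": 0, "y": 0, "z": 0, "rx": 0, "ry": 0, "rz": 0}, {"hand": -0.2, "x": 0, "y": 0, "z": 0, "rx": 0, "ry": 0, "rz": 0}])

```text
time_s: 9.5
tcp_pos: [0.5986, 0.1051, 0.0155]
ee_rot: [0.692, 0.722, 0.0, 0.0]
wrist_force: [0.6, 0.1, -1.4]
gripper_width: 0.0542
```

>>> servo_tool(targets=[{"hand": -0.2, "x": 0, "y": 0, "z": 0.001, "rx": 0, "ry": 0, "rz": 0}, {"hand": -0.2, "x": 0, "y": 0, "z": 0, "rx": 0, "ry": 0, "rz": 0}, {"hand": -0.2, "x": 0, "y": 0, "z": 0, "rx": 0, "ry": 0, "rz": 0}, {"hand": -0.2, "x": 0, "y": 0, "z": 0, "rx": 0, "ry": 0, "rz": 0}, {"hand": -0.2, "x": 0, "y": 0, "z": 0, "rx": 0, "ry": 0, "rz": 0}])

```text
time_s: 10.0
tcp_pos: [0.5988, 0.1051, 0.0149]
ee_rot: [0.692, 0.722, 0.0, 0.0]
wrist_force: [-1.2, -0.4, 5.2]
gripper_width: 0.0538
```

```bash
python3 w.py wrist w7;python3 w.py scene s7; python3 -c "
from m import *
plan([(.598,.105,.015,92.5,1)],hand=-.2)
import cv2
a=cv2.imread('pics/w7.png');b=cv2.resize(a[115:205,210:390],None,fx=3,fy=3,interpolation=cv2.INTER_CUBIC)
a=cv2.imread('pics/s7.png');c=cv2.resize(a[170:245,280:370],None,fx=6,fy=4,interpolation=cv2.INTER_CUBIC)
cv2.imwrite('pics/c7.png',cv2.vconcat([b,c]))"
```

```text
[{"hand": -0.2, "x": -0.0001, "y": -0.0008, "z": -0.0001, "rx": 0.0, "ry": -0.0, "rz": -0.1}]
t 10.1 tcp [0.5988 0.1051 0.0149] xang 92.4 F [-2.3  0.2  5.6] w 0.0542
```

View pics/c7.png

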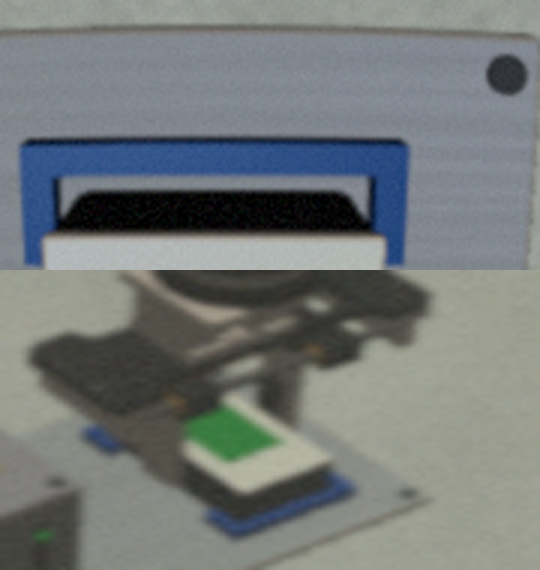

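Contact came at exactly floor height (TCP 0.0149, force up), and the pack sits inside both brackets. I'm releasing it and rising.

>>> servo_tool(targets=[{"hand": 0.5, "x": 0, "y": 0, "z": 0, "rx": 0, "ry": 0, "rz": 0}, {"hand": 0.7, "x": 0, "y": 0, "z": 0, "rx": 0, "ry": 0, "rz": 0}, {"hand": 0.7, "x": 0, "y": 0, "z": 0, "rx": 0, "ry": 0, "rz": 0}, {"hand": 0.7, "x": 0, "y": 0, "z": 0, "rx": 0, "ry": 0, "rz": 0}, {"hand": 0.7, "x": 0, "y": 0, "z": 0, "rx": 0, "ry": 0, "rz": 0}])

```text
time_s: 10.6
tcp_pos: [0.5986, 0.1051, 0.0143]
ee_rot: [0.692, 0.722, -0.0, -0.0]
wrist_force: [-0.3, -0.2, -0.1]
gripper_width: 0.0798
```

>>> servo_tool(targets=[{"hand": 0.7, "x": 0, "y": 0, "z": -0.01, "rx": 0, "ry": 0, "rz": 0}, {"hand": 0.7, "x": 0, "y": 0, "z": -0.02, "rx": 0, "ry": 0, "rz": 0}, {"hand": 0.7, "x": 0, "y": 0, "z": -0.04, "rx": 0, "ry": 0, "rz": 0}, {"hand": 0.7, "x": 0, "y": 0, "z": -0.05, "rx": 0, "ry": 0, "rz": 0}, {"hand": 0.7, "x": 0, "y": 0, "z": -0.05, "rx": 0, "ry": 0, "rz": 0}])

```text
time_s: 11.1
tcp_pos: [0.5981, 0.1051, 0.187]
ee_rot: [0.692, 0.722, -0.0, -0.0]
wrist_force: [0.8, 0.8, 0.1]
gripper_width: 0.0801
```

```bash
python3 w.py scene s8; python3 w.py wrist w8; python3 -c "
from m import *
plan([(.52,-.15,.24,60,10),(.46,-.28,.24,8.1,8)],hand=.3)
import cv2
a=cv2.imread('pics/s8.png');c=cv2.resize(a[170:245,270:370],None,fx=5,fy=5,interpolation=cv2.INTER_CUBIC)
cv2.imwrite('pics/c8.png',c)"
```

```text
[{"hand": 0.3, "x": -0.0252, "y": -0.0091, "z": -0.0049, "rx": 0.1, "ry": -0.0, "rz": 3.2}, {"hand": 0.3, "x": -0.0256, "y": -0.0077, "z": -0.0048, "rx": 0.1, "ry": -0.0, "rz": 3.2}, {"hand": 0.3, "x": -0.0261, "y": -0.0063, "z": -0.0048, "rx": 0.1, "ry": -0.0, "rz": 3.3}, {"hand": 0.3, "x": -0.0263, "y": -0.0047, "z": -0.0048, "rx": 0.0, "ry": -0.0, "rz": 3.2}, {"hand": 0.3, "x": -0.0266, "y": -0.0033, "z": -0.0049, "rx": 0.1, "ry": -0.0, "rz": 3.3}]
[{"hand": 0.3, "x": -0.0267, "y": -0.0018, "z": -0.0048, "rx": 0.0, "ry": -0.0, "rz": 3.2}, {"hand": 0.3, "x": -0.0268, "y": -0.0002, "z": -0.0048, "rx": 0.1, "ry": -0.1, "rz": 3.3}, {"hand": 0.3, "x": -0.0267, "y": 0.0013, "z": -0.0048, "rx": 0.0, "ry": -0.0, "rz": 3.2}, {"hand": 0.3, "x": -0.0267, "y": 0.0027, "z": -0.0047, "rx": 0.1, "ry": -0.1, "rz": 3.3}, {"hand": 0.3, "x": -0.0264, "y": 0.0043, "z": -0.0047, "rx": 0.0, "ry": -0.0, "rz": 3.2}]
[{"hand": 0.3, "x": -0.0178, "y": 0.0016, "z": -0.0, "rx": 0.0, "ry": -0.0, "rz": 6.5}, {"hand": 0.3, "x": -0.0176, "y": 0.0037, "z": -0.0, "rx": 0.0, "ry": -0.0, "rz": 6.5}, {"hand": 0.3, "x": -0.017, "y": 0.0056, "z": -0.0, "rx": 0.0, "ry": -0.0, "rz": 6.5}, {"hand": 0.3, "x": -0.0162, "y": 0.0074, "z": -0.0, "rx": 0.0, "ry": -0.0, "rz": 6.5}, {"hand": 0.3, "x": -0.0153, "y": 0.0093, "z": -0.0, "rx": 0.0, "ry": -0.0, "rz": 6.5}]
[{"hand": 0.3, "x": -0.0142, "y": 0.011, "z": -0.0001, "rx": 0.0, "ry": -0.0, "rz": 6.5}, {"hand": 0.3, "x": -0.0128, "y": 0.0125, "z": 0.0, "rx": 0.0, "ry": -0.0, "rz": 6.5}, {"hand": 0.3, "x": -0.0113, "y": 0.0138, "z": 0.0, "rx": 0.0, "ry": -0.0, "rz": 6.4}]
t 11.2 tcp [0.6009 0.1054 0.1927] xang 92.41 F [0.1 0.3 0.6] w 0.0799
```

View pics/c8.png

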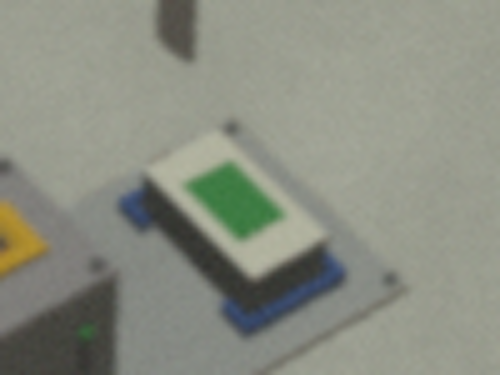

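View pics/w8.png

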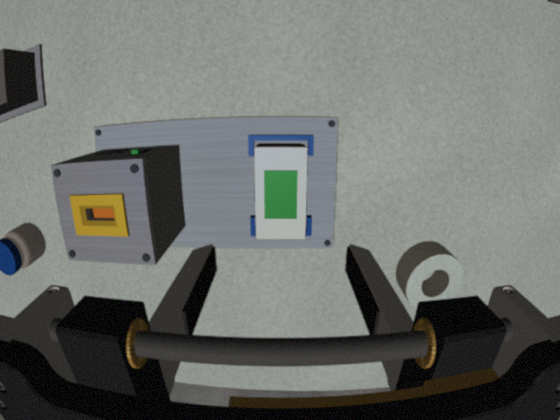

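The pack sits flat in the cradle with the brackets around both ends. Now on to the rack, going past it so the wrist camera can see the red handle.

```bash
python3 -c "
from m import *
plan([(.47,-.45,.26,8.1,15)],hand=.3)"
```

```text
[{"hand": 0.3, "x": -0.0366, "y": -0.0102, "z": -0.0046, "rx": 0.0, "ry": -0.0, "rz": 5.6}, {"hand": 0.3, "x": -0.0375, "y": -0.0066, "z": -0.0047, "rx": 0.0, "ry": -0.0, "rz": 5.6}, {"hand": 0.3, "x": -0.0379, "y": -0.0029, "z": -0.0046, "rx": 0.0, "ry": -0.0, "rz": 5.6}, {"hand": 0.3, "x": -0.038, "y": 0.0008, "z": -0.0046, "rx": 0.0, "ry": -0.0, "rz": 5.6}, {"hand": 0.3, "x": -0.0378, "y": 0.0045, "z": -0.0047, "rx": 0.0, "ry": -0.1, "rz": 5.6}]
[{"hand": 0.3, "x": -0.0371, "y": 0.0081, "z": -0.0045, "rx": 0.0, "ry": -0.1, "rz": 5.6}, {"hand": 0.3, "x": -0.0362, "y": 0.0118, "z": -0.0046, "rx": 0.0, "ry": -0.0, "rz": 5.6}, {"hand": 0.3, "x": -0.0349, "y": 0.0152, "z": -0.0045, "rx": 0.0, "ry": -0.1, "rz": 5.6}, {"hand": 0.3, "x": -0.0332, "y": 0.0186, "z": -0.0044, "rx": 0.1, "ry": -0.1, "rz": 5.6}, {"hand": 0.3, "x": -0.0312, "y": 0.0217, "z": -0.0044, "rx": 0.1, "ry": -0.0, "rz": 5.7}]
[{"hand": 0.3, "x": -0.029, "y": 0.0246, "z": -0.0045, "rx": 0.0, "ry": -0.1, "rz": 5.6}, {"hand": 0.3, "x": -0.0264, "y": 0.0274, "z": -0.0044, "rx": 0.1, "ry": -0.0, "rz": 5.7}, {"hand": 0.3, "x": -0.0235, "y": 0.0299, "z": -0.0045, "rx": 0.0, "ry": -0.1, "rz": 5.6}, {"hand": 0.3, "x": -0.0206, "y": 0.0321, "z": -0.0044, "rx": 0.1, "ry": -0.0, "rz": 5.7}, {"hand": 0.3, "x": -0.0172, "y": 0.0339, "z": -0.0045, "rx": 0.0, "ry": -0.1, "rz": 5.6}]
t 11.2 tcp [0.6009 0.1054 0.1927] xang 92.41 F [0.1 0.3 0.6] w 0.0799
```

>>> servo_tool(targets=[{"hand": 0.3, "x": -0.037, "y": -0.01, "z": -0.006, "rx": 0, "ry": 0, "rz": 5.6}, {"hand": 0.3, "x": -0.0375, "y": -0.007, "z": -0.006, "rx": 0, "ry": 0, "rz": 5.6}, {"hand": 0.3, "x": -0.038, "y": -0.003, "z": -0.006, "rx": 0, "ry": 0, "rz": 5.6}, {"hand": 0.3, "x": -0.038, "y": 0.001, "z": -0.006, "rx": 0, "ry": 0, "rz": 5.6}, {"hand": 0.3, "x": -0.038, "y": 0.0045, "z": -0.006, "rx": 0, "ry": 0, "rz": 5.6}])

```text
time_s: 11.7
tcp_pos: [0.5544, -0.0821, 0.2151]
ee_rot: [0.847, 0.531, 0.0, 0.0]
wrist_force: [-0.1, -0.0, -0.3]
gripper_width: 0.0611
```

>>> servo_tool(targets=[{"hand": 0.3, "x": -0.037, "y": 0.008, "z": -0.004, "rx": 0, "ry": 0, "rz": 5.6}, {"hand": 0.3, "x": -0.036, "y": 0.012, "z": -0.004, "rx": 0, "ry": 0, "rz": 5.6}, {"hand": 0.3, "x": -0.035, "y": 0.015, "z": -0.004, "rx": 0, "ry": 0, "rz": 5.6}, {"hand": 0.3, "x": -0.033, "y": 0.019, "z": -0.004, "rx": 0, "ry": 0, "rz": 5.6}, {"hand": 0.3, "x": -0.031, "y": 0.022, "z": -0.004, "rx": 0, "ry": 0, "rz": 5.6}])

```text
time_s: 12.2
tcp_pos: [0.5118, -0.2673, 0.235]
ee_rot: [0.951, 0.31, 0.0, 0.0]
wrist_force: [0.8, 0.4, 0.7]
gripper_width: 0.0609
```

>>> servo_tool(targets=[{"hand": 0.3, "x": -0.029, "y": 0.025, "z": -0.004, "rx": 0, "ry": 0, "rz": 5.6}, {"hand": 0.3, "x": -0.026, "y": 0.027, "z": -0.004, "rx": 0, "ry": 0, "rz": 5.6}, {"hand": 0.3, "x": -0.024, "y": 0.03, "z": -0.004, "rx": 0, "ry": 0, "rz": 5.6}, {"hand": 0.3, "x": -0.021, "y": 0.032, "z": -0.004, "rx": 0, "ry": 0, "rz": 5.7}, {"hand": 0.3, "x": -0.017, "y": 0.034, "z": -0.004, "rx": 0, "ry": 0, "rz": 5.7}])

```text
time_s: 12.7
tcp_pos: [0.4684, -0.4527, 0.2549]
ee_rot: [0.998, 0.069, 0.0, 0.0]
wrist_force: [0.6, 0.4, 0.5]
gripper_width: 0.0613
```

>>> servo_tool(targets=[{"hand": 0.3, "x": 0, "y": 0, "z": 0, "rx": 0, "ry": 0, "rz": 0}, {"hand": 0.3, "x": 0, "y": 0, "z": 0, "rx": 0, "ry": 0, "rz": 0}, {"hand": 0.3, "x": 0, "y": 0, "z": 0, "rx": 0, "ry": 0, "rz": 0}, {"hand": 0.3, "x": 0, "y": 0, "z": 0, "rx": 0, "ry": 0, "rz": 0}, {"hand": 0.3, "x": 0, "y": 0, "z": 0, "rx": 0, "ry": 0, "rz": 0}])

```text
time_s: 13.2
tcp_pos: [0.4695, -0.4505, 0.2547]
ee_rot: [0.997, 0.072, 0.0, 0.0]
wrist_force: [0.6, 1.0, -1.1]
gripper_width: 0.0611
```

```bash
python3 w.py wrist w9; python3 -c "
from m import *
plan([(.4694,-.354,.18,8.1,5)],hand=.3)
import cv2
a=cv2.imread('pics/w9.png');c=cv2.resize(a[80:340,180:380],None,fx=2.3,fy=2.3,interpolation=cv2.INTER_CUBIC)
cv2.imwrite('pics/c9.png',c)"
```

```text
[{"hand": 0.3, "x": 0.0028, "y": -0.0191, "z": 0.0149, "rx": 0.0, "ry": -0.0, "rz": 0.0}, {"hand": 0.3, "x": 0.0027, "y": -0.0192, "z": 0.015, "rx": 0.0, "ry": -0.0, "rz": 0.0}, {"hand": 0.3, "x": 0.0028, "y": -0.0191, "z": 0.0149, "rx": 0.0, "ry": -0.0, "rz": 0.1}, {"hand": 0.3, "x": 0.0027, "y": -0.0192, "z": 0.0149, "rx": 0.0, "ry": -0.0, "rz": 0.0}, {"hand": 0.3, "x": 0.0028, "y": -0.0191, "z": 0.015, "rx": 0.0, "ry": -0.0, "rz": 0.1}]
t 13.25 tcp [ 0.4695 -0.4507  0.2547] xang 8.27 F [-0.3  0.2 -0.5] w 0.0608
```

View pics/w9.png

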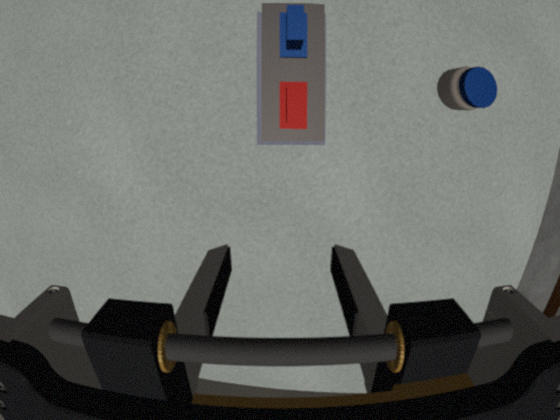

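The wrist shows the red paddle at (293,105) from nearly straight above, with rack edges at columns 258–326. Enlarging.

```bash
python3 -c "
import cv2
a=cv2.imread('pics/w9.png');c=cv2.resize(a[0:155,250:335],None,fx=5,fy=5,interpolation=cv2.INTER_CUBIC)
cv2.imwrite('pics/c9.png',c[200:])"
```

```text
(no output)
```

View pics/c9.png

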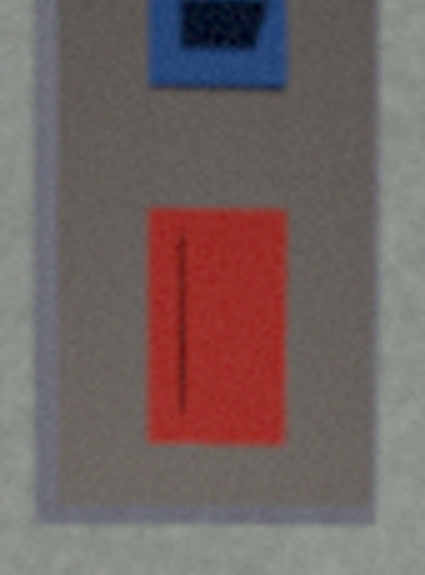

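```bash
python3 - <<'E'
from m import *
import pickle
p=pickle.load(open("w9.pkl","rb"))
C=[((-15,26,76),(148,209)),((15,26,76),(287,209)),((15,-26,76),(287,443)),((-15,-26,76),(148,443))]
s=fit([("wrist",(250,40,5),C,p)],[.4694,-.354,.14])
K=[((a[0],a[1]-40,a[2]),b) for a,b in C]
s2=fit([("wrist",(250,40,5),K+[((-35,-80,70),(55,505)),((35,-80,70),(375,505))],p)],[.464,-.31,.14])
print(world(s2,[(0,-40,0)]))
plan([(s[0],s[1],.16,np.degrees(s[2]),5),(s[0],s[1],.1,np.degrees(s[2]),3)],hand=.1)
E
```

```text
x,y [ 0.4684 -0.3533] yaw deg 8.52
[[-0.1, -0.3], [0.0, -0.1], [-0.1, 0.2], [0.1, 0.2]] mean [ 0. -0.]
x,y [ 0.4625 -0.3137] yaw deg 8.47
[[-0.1, -0.4], [-0.0, -0.2], [-0.2, 0.2], [0.1, 0.1], [0.8, 0.1], [-0.5, 0.2]] mean [ 0.02 -0.01]
[[ 0.46836946 -0.35324609  0.        ]]
[{"hand": 0.1, "x": 0.0026, "y": -0.0193, "z": 0.0189, "rx": 0.0, "ry": -0.0, "rz": -0.1}, {"hand": 0.1, "x": 0.0026, "y": -0.0193, "z": 0.019, "rx": 0.0, "ry": -0.0, "rz": -0.0}, {"hand": 0.1, "x": 0.0027, "y": -0.0193, "z": 0.0189, "rx": 0.0, "ry": -0.0, "rz": -0.1}, {"hand": 0.1, "x": 0.0026, "y": -0.0193, "z": 0.0189, "rx": 0.0, "ry": -0.0, "rz": -0.0}, {"hand": 0.1, "x": 0.0027, "y": -0.0193, "z": 0.019, "rx": 0.0, "ry": -0.0, "rz": -0.1}]
[{"hand": 0.1, "x": -0.0, "y": 0.0, "z": 0.02, "rx": 0.0, "ry": -0.0, "rz": 0.0}, {"hand": 0.1, "x": -0.0, "y": 0.0, "z": 0.02, "rx": 0.0, "ry": -0.0, "rz": 0.0}, {"hand": 0.1, "x": -0.0, "y": 0.0, "z": 0.02, "rx": 0.0, "ry": -0.0, "rz": 0.0}]
t 13.25 tcp [ 0.4695 -0.4507  0.2547] xang 8.27 F [-0.3  0.2 -0.5] w 0.0608
```

>>> servo_tool(targets=[{"hand": 0.3, "x": 0.0026, "y": -0.0193, "z": 0.019, "rx": 0, "ry": 0, "rz": 0}, {"hand": 0.3, "x": 0.0026, "y": -0.0193, "z": 0.019, "rx": 0, "ry": 0, "rz": 0}, {"hand": 0.3, "x": 0.0027, "y": -0.0193, "z": 0.019, "rx": 0, "ry": 0, "rz": -0.1}, {"hand": 0.3, "x": 0.0027, "y": -0.0193, "z": 0.019, "rx": 0, "ry": 0, "rz": -0.1}, {"hand": 0.3, "x": 0.0026, "y": -0.0193, "z": 0.019, "rx": 0, "ry": 0, "rz": 0}])

```text
time_s: 13.75
tcp_pos: [0.4683, -0.3528, 0.1589]
ee_rot: [0.997, 0.074, 0.0, 0.0]
wrist_force: [1.3, -0.9, -0.6]
gripper_width: 0.0611
```

>>> servo_tool(targets=[{"hand": 0.3, "x": 0, "y": 0, "z": 0, "rx": 0, "ry": 0, "rz": 0}, {"hand": 0.3, "x": 0, "y": 0, "z": 0, "rx": 0, "ry": 0, "rz": 0}, {"hand": 0.3, "x": 0, "y": 0, "z": 0, "rx": 0, "ry": 0, "rz": 0}, {"hand": 0.3, "x": 0, "y": 0, "z": 0, "rx": 0, "ry": 0, "rz": 0}, {"hand": 0.3, "x": 0, "y": 0, "z": 0, "rx": 0, "ry": 0, "rz": 0}])

```text
time_s: 14.25
tcp_pos: [0.4683, -0.3545, 0.1599]
ee_rot: [0.997, 0.073, 0.0, 0.0]
wrist_force: [-1.1, 0.3, 0.0]
gripper_width: 0.0611
```

```bash
python3 w.py wrist w10; python3 -c "
from m import *
plan([(.4684,-.3533,.085,8.45,5)],hand=.1)"
```

```text
[{"hand": 0.1, "x": 0.0, "y": -0.0002, "z": 0.015, "rx": 0.0, "ry": -0.0, "rz": -0.0}, {"hand": 0.1, "x": 0.0001, "y": -0.0002, "z": 0.0149, "rx": 0.0, "ry": -0.0, "rz": -0.0}, {"hand": 0.1, "x": 0.0, "y": -0.0003, "z": 0.015, "rx": 0.0, "ry": -0.0, "rz": -0.0}, {"hand": 0.1, "x": 0.0001, "y": -0.0002, "z": 0.0149, "rx": 0.0, "ry": -0.0, "rz": -0.0}, {"hand": 0.1, "x": 0.0, "y": -0.0002, "z": 0.015, "rx": 0.0, "ry": -0.0, "rz": -0.1}]
t 14.3 tcp [ 0.4683 -0.3544  0.1598] xang 8.38 F [-0.7  0.3 -0. ] w 0.0613
```

View pics/w10.png

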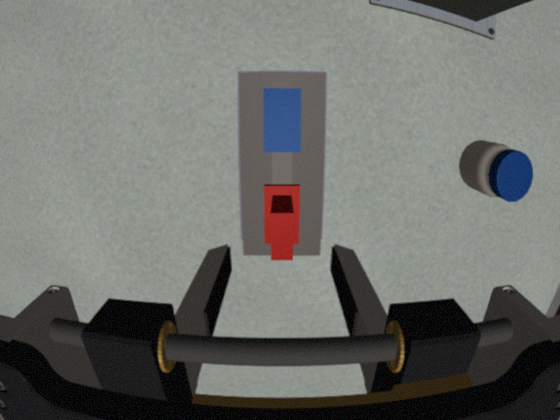

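The handle is centred between the fingers (columns 232–332, handle at 282), so I'm descending and gripping.

>>> servo_tool(targets=[{"hand": 0.3, "x": 0, "y": -0.0002, "z": 0.015, "rx": 0, "ry": 0, "rz": 0}, {"hand": 0.3, "x": 0, "y": -0.0002, "z": 0.015, "rx": 0, "ry": 0, "rz": 0}, {"hand": 0.3, "x": 0, "y": -0.0002, "z": 0.015, "rx": 0, "ry": 0, "rz": 0}, {"hand": 0.3, "x": 0, "y": -0.0002, "z": 0.015, "rx": 0, "ry": 0, "rz": 0}, {"hand": 0.3, "x": 0, "y": -0.0002, "z": 0.014, "rx": 0, "ry": 0, "rz": 0}])

```text
time_s: 14.8
tcp_pos: [0.4681, -0.353, 0.0846]
ee_rot: [0.997, 0.073, 0.0, 0.0]
wrist_force: [0.5, -0.0, 0.3]
gripper_width: 0.0609
```

>>> servo_tool(targets=[{"hand": -0.5, "x": 0, "y": 0, "z": 0, "rx": 0, "ry": 0, "rz": 0}, {"hand": -1, "x": 0, "y": 0, "z": 0, "rx": 0, "ry": 0, "rz": 0}, {"hand": -1, "x": 0, "y": 0, "z": 0, "rx": 0, "ry": 0, "rz": 0}, {"hand": -1, "x": 0, "y": 0, "z": 0, "rx": 0, "ry": 0, "rz": 0}, {"hand": -1, "x": 0, "y": 0, "z": 0, "rx": 0, "ry": 0, "rz": 0}], newtons=30)

```text
time_s: 15.3
tcp_pos: [0.4683, -0.3531, 0.086]
ee_rot: [0.997, 0.073, 0.0, 0.0]
wrist_force: [0.5, -0.3, -0.4]
gripper_width: 0.0245
```

>>> servo_tool(targets=[{"hand": -1, "x": 0, "y": 0, "z": 0, "rx": 0, "ry": 0, "rz": 0}, {"hand": -1, "x": 0, "y": 0, "z": 0, "rx": 0, "ry": 0, "rz": 0}, {"hand": -1, "x": 0, "y": 0, "z": 0, "rx": 0, "ry": 0, "rz": 0}, {"hand": -1, "x": 0, "y": 0, "z": 0, "rx": 0, "ry": 0, "rz": 0}, {"hand": -1, "x": 0, "y": 0, "z": 0, "rx": 0, "ry": 0, "rz": 0}], newtons=40)

```text
time_s: 15.8
tcp_pos: [0.4682, -0.353, 0.0857]
ee_rot: [0.997, 0.073, 0.0, 0.0]
wrist_force: [-0.6, 0.7, 4.6]
gripper_width: 0.0158
```

>>> servo_tool(targets=[{"hand": -1, "x": 0, "y": 0, "z": -0.01, "rx": 0, "ry": 0, "rz": 0}, {"hand": -1, "x": 0, "y": 0, "z": -0.02, "rx": 0, "ry": 0, "rz": 0}, {"hand": -1, "x": 0, "y": 0, "z": -0.03, "rx": 0, "ry": 0, "rz": 0}, {"hand": -1, "x": 0, "y": 0, "z": -0.03, "rx": 0, "ry": 0, "rz": 0}, {"hand": -1, "x": 0, "y": 0, "z": -0.03, "rx": 0, "ry": 0, "rz": 0}])

```text
time_s: 16.3
tcp_pos: [0.468, -0.3528, 0.2071]
ee_rot: [0.997, 0.073, -0.0, -0.0]
wrist_force: [0.0, -0.7, -0.6]
gripper_width: 0.0161
```

```bash
python3 -c "
from m import *
plan([(.49,-.32,.25,7,2),(.606,-.17,.26,2.5,8)],hand=-1)"
```

```text
[{"hand": -1, "x": 0.0133, "y": -0.0146, "z": -0.0215, "rx": -0.0, "ry": 0.0, "rz": 0.7}, {"hand": -1, "x": 0.0131, "y": -0.0148, "z": -0.0214, "rx": -0.0, "ry": 0.0, "rz": 0.7}, {"hand": -1, "x": 0.0167, "y": -0.0168, "z": -0.0013, "rx": -0.0, "ry": 0.0, "rz": 0.6}, {"hand": -1, "x": 0.0165, "y": -0.0171, "z": -0.0012, "rx": -0.0, "ry": 0.0, "rz": 0.6}, {"hand": -1, "x": 0.0163, "y": -0.0171, "z": -0.0013, "rx": -0.0, "ry": 0.0, "rz": 0.6}]
[{"hand": -1, "x": 0.0162, "y": -0.0174, "z": -0.0012, "rx": -0.0, "ry": 0.0, "rz": 0.5}, {"hand": -1, "x": 0.0159, "y": -0.0175, "z": -0.0013, "rx": -0.0, "ry": 0.0, "rz": 0.6}, {"hand": -1, "x": 0.0158, "y": -0.0177, "z": -0.0012, "rx": -0.0, "ry": 0.0, "rz": 0.5}, {"hand": -1, "x": 0.0157, "y": -0.0178, "z": -0.0013, "rx": -0.0, "ry": 0.0, "rz": 0.6}, {"hand": -1, "x": 0.0155, "y": -0.0179, "z": -0.0012, "rx": -0.0, "ry": 0.0, "rz": 0.5}]
t 16.3 tcp [ 0.468  -0.3528  0.2071] xang 8.4 F [ 0.  -0.7 -0.6] w 0.0161
```

>>> servo_tool(targets=[{"hand": -1, "x": 0.013, "y": -0.015, "z": -0.021, "rx": 0, "ry": 0, "rz": 0.7}, {"hand": -1, "x": 0.013, "y": -0.015, "z": -0.021, "rx": 0, "ry": 0, "rz": 0.7}, {"hand": -1, "x": 0.017, "y": -0.017, "z": -0.001, "rx": 0, "ry": 0, "rz": 0.6}, {"hand": -1, "x": 0.0165, "y": -0.017, "z": -0.001, "rx": 0, "ry": 0, "rz": 0.6}, {"hand": -1, "x": 0.0165, "y": -0.017, "z": -0.001, "rx": 0, "ry": 0, "rz": 0.6}])

```text
time_s: 16.8
tcp_pos: [0.534, -0.2625, 0.2511]
ee_rot: [0.999, 0.045, 0.0, 0.0]
wrist_force: [0.4, -0.5, -0.7]
gripper_width: 0.0156
```

>>> servo_tool(targets=[{"hand": -1, "x": 0.016, "y": -0.0175, "z": -0.001, "rx": 0, "ry": 0, "rz": 0.5}, {"hand": -1, "x": 0.016, "y": -0.0175, "z": -0.001, "rx": 0, "ry": 0, "rz": 0.6}, {"hand": -1, "x": 0.016, "y": -0.0175, "z": -0.001, "rx": 0, "ry": 0, "rz": 0.5}, {"hand": -1, "x": 0.0155, "y": -0.018, "z": -0.001, "rx": 0, "ry": 0, "rz": 0.6}, {"hand": -1, "x": 0.0155, "y": -0.018, "z": -0.001, "rx": 0, "ry": 0, "rz": 0.5}])

```text
time_s: 17.3
tcp_pos: [0.6065, -0.1685, 0.2559]
ee_rot: [1.0, 0.022, -0.0, -0.0]
wrist_force: [0.7, 0.3, -0.7]
gripper_width: 0.0158
```

>>> servo_tool(targets=[{"hand": -1, "x": 0, "y": 0, "z": 0, "rx": 0, "ry": 0, "rz": 0}, {"hand": -1, "x": 0, "y": 0, "z": 0, "rx": 0, "ry": 0, "rz": 0}, {"hand": -1, "x": 0, "y": 0, "z": 0, "rx": 0, "ry": 0, "rz": 0}, {"hand": -1, "x": 0, "y": 0, "z": 0, "rx": 0, "ry": 0, "rz": 0}, {"hand": -1, "x": 0, "y": 0, "z": 0, "rx": 0, "ry": 0, "rz": 0}])

```text
time_s: 17.8
tcp_pos: [0.6058, -0.17, 0.2556]
ee_rot: [1.0, 0.021, 0.0, 0.0]
wrist_force: [0.6, -1.3, 0.0]
gripper_width: 0.0158
```

```bash
python3 w.py wrist w11; python3 w.py side d11; python3 -c "
from m import *
plan([(.606,-.064,.22,2.5,5)],hand=-1)"
```

```text
[{"hand": -1, "x": 0.0009, "y": -0.0211, "z": 0.0071, "rx": -0.0, "ry": -0.0, "rz": -0.0}, {"hand": -1, "x": 0.001, "y": -0.0212, "z": 0.0071, "rx": -0.0, "ry": -0.0, "rz": -0.0}, {"hand": -1, "x": 0.0009, "y": -0.0211, "z": 0.0071, "rx": -0.0, "ry": -0.0, "rz": -0.0}, {"hand": -1, "x": 0.0009, "y": -0.0211, "z": 0.0071, "rx": -0.0, "ry": -0.0, "rz": -0.0}, {"hand": -1, "x": 0.0009, "y": -0.0211, "z": 0.0071, "rx": -0.0, "ry": -0.0, "rz": -0.0}]
t 17.9 tcp [ 0.6059 -0.1697  0.2555] xang 2.47 F [-0.4 -0.  -1.7] w 0.0158
```

View pics/w11.png

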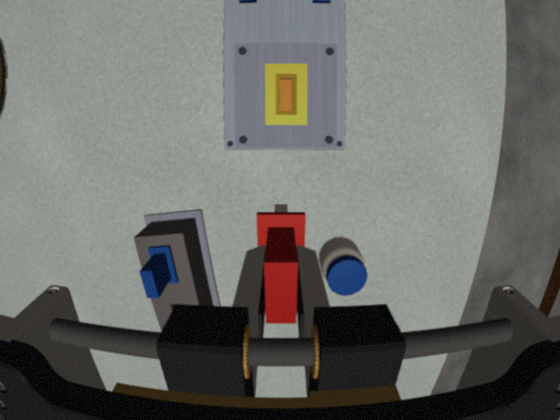

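View pics/d11.png

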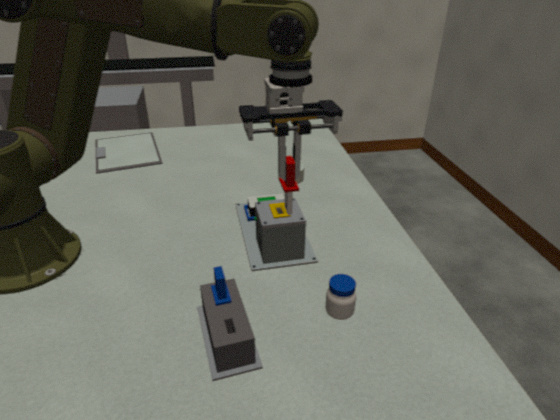

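The paddle is held upright. In the wrist view the port is at (286,95) and the collar's far edge spans columns 257–305. I'll enlarge both.

```bash
python3 -c "
import cv2
a=cv2.imread('pics/w11.png')
cv2.imwrite('pics/c11a.png',cv2.resize(a[30:160,215:355],None,fx=4.5,fy=4.5,interpolation=cv2.INTER_CUBIC))
cv2.imwrite('pics/c11b.png',cv2.resize(a[195:330,230:330],None,fx=4.4,fy=4.4,interpolation=cv2.INTER_CUBIC))"
```

```text
(no output)
```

View pics/c11a.png

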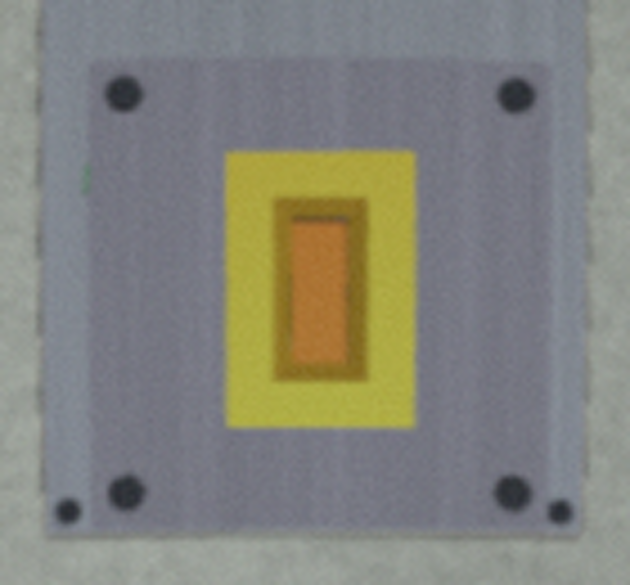

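View pics/c11b.png

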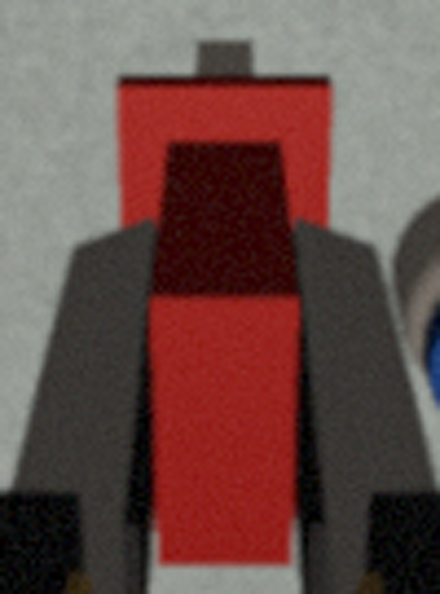

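```bash
python3 - <<'E'
from m import *
import pickle
p=pickle.load(open("w11.pkl","rb"))
h=179.8
F=(215,30,4.5)
s=fit([("wrist",F,[((-20,30,120),(226,151)),((20,30,120),(416,151)),((20,-30,120),(416,428)),((-20,-30,120),(226,428)),((-10,20,120),(273,197)),((10,20,120),(367,197)),((10,-20,120),(367,381)),((-10,-20,120),(273,381))],p)],[.606,-.064,.04])
F=(230,195,4.4)
for h in (177.8,179.8,181.8):
 q=fit([("wrist",F,[((-8,18,h+116),(149,297)),((8,18,h+116),(301,297)),((8,-18,h+116),(290,565)),((-8,-18,h+116),(160,565)),((-15,26,h+66),(118,85)),((15,26,h+66),(330,85)),((-5,15,h+3),(197,42)),((5,15,h+3),(252,42))],p)],[.606,-.17,.04])
E
```

```text
x,y [ 0.6056 -0.0644] yaw deg 2.55
[[-0.2, -0.1], [-0.1, 0.0], [-0.3, 0.1], [0.1, 0.1], [-0.0, -0.3], [0.3, -0.2], [0.2, 0.1], [0.1, 0.1]] mean [-0. -0.]
x,y [ 0.6054 -0.171 ] yaw deg 2.57
[[0.3, -0.1], [-0.6, -0.1], [0.5, -0.2], [-0.5, -0.2], [-0.3, 0.5], [0.5, 0.5], [0.1, -0.2], [0.0, -0.2]] mean [0.01 0.  ]
x,y [ 0.6053 -0.1701] yaw deg 2.55
[[0.1, -0.0], [-0.3, -0.1], [0.7, 0.6], [-0.7, 0.6], [-0.5, 0.0], [0.8, -0.0], [0.1, -0.7], [0.1, -0.7]] mean [ 0.02 -0.02]
x,y [ 0.6053 -0.1692] yaw deg 2.53
[[-0.1, 0.1], [-0.1, 0.1], [0.9, 1.6], [-0.9, 1.6], [-0.8, -0.4], [1.1, -0.4], [0.0, -1.1], [0.1, -1.1]] mean [0.04 0.06]
```

>>> servo_tool(targets=[{"hand": -1, "x": 0.001, "y": -0.0212, "z": 0, "rx": 0, "ry": 0, "rz": 0}, {"hand": -1, "x": 0.001, "y": -0.0212, "z": 0.005, "rx": 0, "ry": 0, "rz": 0}, {"hand": -1, "x": 0.001, "y": -0.0212, "z": 0.01, "rx": 0, "ry": 0, "rz": 0}, {"hand": -1, "x": 0.001, "y": -0.0212, "z": 0.015, "rx": 0, "ry": 0, "rz": 0}, {"hand": -1, "x": 0.001, "y": -0.0212, "z": 0.015, "rx": 0, "ry": 0, "rz": 0}])

```text
time_s: 18.4
tcp_pos: [0.6064, -0.0626, 0.2101]
ee_rot: [1.0, 0.022, 0.0, 0.0]
wrist_force: [-0.7, -0.4, -0.5]
gripper_width: 0.016
```

>>> servo_tool(targets=[{"hand": -1, "x": 0, "y": 0, "z": 0, "rx": 0, "ry": 0, "rz": 0}, {"hand": -1, "x": 0, "y": 0, "z": 0, "rx": 0, "ry": 0, "rz": 0}, {"hand": -1, "x": 0, "y": 0, "z": 0, "rx": 0, "ry": 0, "rz": 0}, {"hand": -1, "x": 0, "y": 0, "z": 0, "rx": 0, "ry": 0, "rz": 0}, {"hand": -1, "x": 0, "y": 0, "z": 0, "rx": 0, "ry": 0, "rz": 0}])

```text
time_s: 18.9
tcp_pos: [0.6066, -0.0639, 0.2109]
ee_rot: [1.0, 0.021, 0.0, 0.0]
wrist_force: [-0.1, -0.2, 0.5]
gripper_width: 0.0158
```

```bash
python3 w.py wrist w12; python3 w.py side d12; python3 w.py scene s12; python3 -c "
from m import *
plan([(.6062,-.0637,.19,2.5,2)],hand=-1)
import cv2
a=cv2.imread('pics/d12.png')[150:270,220:340];b=cv2.imread('pics/s12.png')[170:270,215:335];c=cv2.imread('pics/w12.png')[170:320,190:370]
f=lambda m:cv2.resize(m,(400,int(m.shape[0]*400/m.shape[1])),interpolation=cv2.INTER_CUBIC)
x=f(a);y=f(b)
cv2.imwrite('pics/c12.png',cv2.hconcat([x[:333],y[:333]]));cv2.imwrite('pics/c12w.png',cv2.resize(c,None,fx=4,fy=4,interpolation=cv2.INTER_CUBIC))"
```

```text
[{"hand": -1, "x": -0.0002, "y": 0.0001, "z": 0.0103, "rx": 0.0, "ry": -0.0, "rz": -0.0}, {"hand": -1, "x": -0.0001, "y": 0.0001, "z": 0.0103, "rx": 0.0, "ry": -0.0, "rz": -0.0}]
t 19.05 tcp [ 0.6065 -0.0635  0.2106] xang 2.48 F [ 0.6 -0.3 -0.9] w 0.016
```

View pics/c12.png

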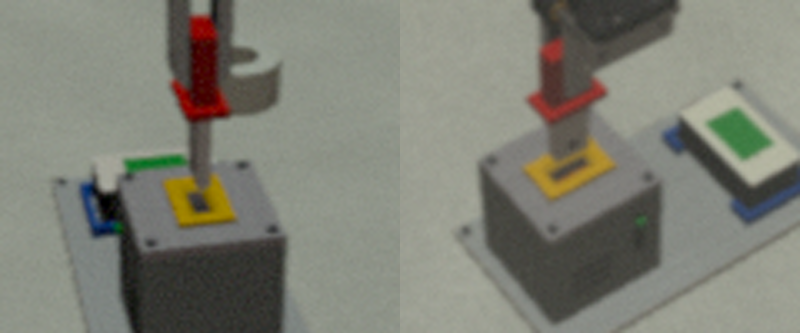

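View pics/c12w.png

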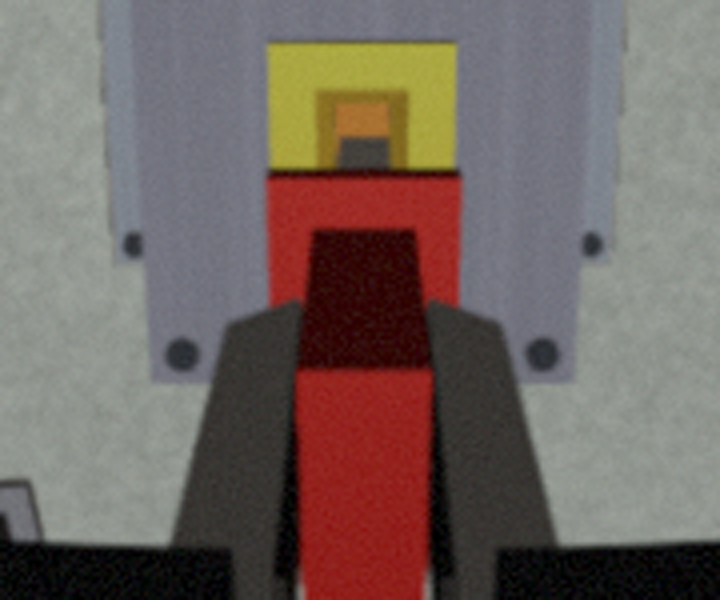

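The blade is centred over the slot (363 versus 362 px), so I'm lowering into it.

>>> servo_tool(targets=[{"hand": -1, "x": -0.0003, "y": 0, "z": 0.008, "rx": 0, "ry": 0, "rz": 0}, {"hand": -1, "x": 0, "y": 0, "z": 0.005, "rx": 0, "ry": 0, "rz": 0}, {"hand": -1, "x": 0, "y": 0, "z": 0.004, "rx": 0, "ry": 0, "rz": 0}, {"hand": -1, "x": 0, "y": 0, "z": 0.004, "rx": 0, "ry": 0, "rz": 0}, {"hand": -1, "x": 0, "y": 0, "z": 0.003, "rx": 0, "ry": 0, "rz": 0}])

```text
time_s: 19.55
tcp_pos: [0.6061, -0.0632, 0.186]
ee_rot: [1.0, 0.022, -0.0, -0.0]
wrist_force: [0.3, -0.3, -1.2]
gripper_width: 0.0159
```

>>> servo_tool(targets=[{"hand": -1, "x": 0, "y": 0, "z": 0.004, "rx": 0, "ry": 0, "rz": 0}, {"hand": -1, "x": 0, "y": 0, "z": 0.004, "rx": 0, "ry": 0, "rz": 0}, {"hand": -1, "x": 0, "y": 0, "z": 0.004, "rx": 0, "ry": 0, "rz": 0}, {"hand": -1, "x": 0, "y": 0, "z": 0.004, "rx": 0, "ry": 0, "rz": 0}, {"hand": -1, "x": 0, "y": 0, "z": 0.004, "rx": 0, "ry": 0, "rz": 0}])

```text
time_s: 20.05
tcp_pos: [0.6062, -0.0633, 0.1661]
ee_rot: [1.0, 0.022, -0.0, -0.0]
wrist_force: [0.2, -0.9, -0.1]
gripper_width: 0.0156
```

>>> servo_tool(targets=[{"hand": -1, "x": 0, "y": 0, "z": 0.004, "rx": 0, "ry": 0, "rz": 0}, {"hand": -1, "x": 0, "y": 0, "z": 0.004, "rx": 0, "ry": 0, "rz": 0}, {"hand": -1, "x": 0, "y": 0, "z": 0.004, "rx": 0, "ry": 0, "rz": 0}, {"hand": -1, "x": 0, "y": 0, "z": 0, "rx": 0, "ry": 0, "rz": 0}, {"hand": -1, "x": 0, "y": 0, "z": 0, "rx": 0, "ry": 0, "rz": 0}])

```text
time_s: 20.55
tcp_pos: [0.6062, -0.0633, 0.1546]
ee_rot: [1.0, 0.022, -0.0, -0.0]
wrist_force: [-1.4, 0.3, 1.5]
gripper_width: 0.0155
```

>>> servo_tool(targets=[{"hand": -1, "x": 0, "y": 0, "z": 0.003, "rx": 0, "ry": 0, "rz": 0}, {"hand": -1, "x": 0, "y": 0, "z": 0.003, "rx": 0, "ry": 0, "rz": 0}, {"hand": -1, "x": 0, "y": 0, "z": 0.004, "rx": 0, "ry": 0, "rz": 0}, {"hand": -1, "x": 0, "y": 0, "z": 0.004, "rx": 0, "ry": 0, "rz": 0}, {"hand": -1, "x": 0, "y": 0, "z": 0.002, "rx": 0, "ry": 0, "rz": 0}], newtons=50)

```text
time_s: 21.05
tcp_pos: [0.6063, -0.0633, 0.1381]
ee_rot: [1.0, 0.022, 0.0, 0.0]
wrist_force: [1.0, -1.0, 3.5]
gripper_width: 0.0156
```

```bash
python3 w.py side d13; python3 w.py scene s13; python3 -c "
from m import *
plan([(.6062,-.0637,.1357,2.5,1)],hand=-1)
import cv2
a=cv2.imread('pics/d13.png')[170:260,230:320];b=cv2.imread('pics/s13.png')[185:275,225:315]
f=lambda m:cv2.resize(m,(400,int(m.shape[0]*400/m.shape[1])),interpolation=cv2.INTER_CUBIC)
cv2.imwrite('pics/c13.png',cv2.hconcat([f(a),f(b)]))"
```

```text
[{"hand": -1, "x": -0.0002, "y": 0.0004, "z": 0.0026, "rx": 0.0, "ry": -0.0, "rz": 0.0}]
t 21.15 tcp [ 0.6063 -0.0633  0.1383] xang 2.5 F [0.8 0.5 3.5] w 0.0152
```

View pics/c13.png

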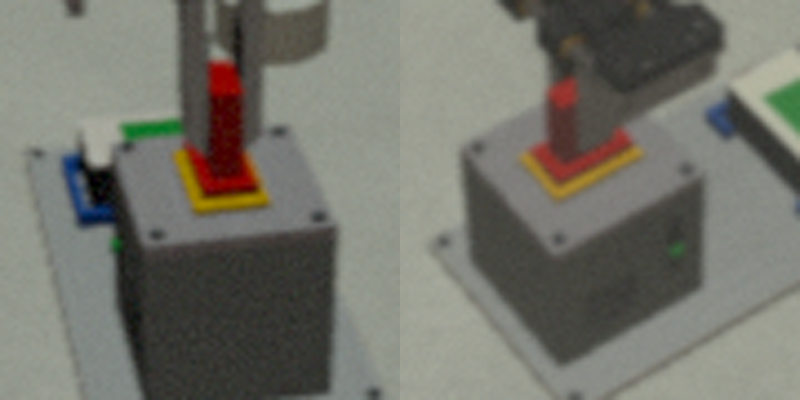

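The collar is about 2–3 mm off the rim and the pointer has moved well down. I'll finish in small steps and watch the force.

>>> servo_tool(targets=[{"hand": -1, "x": 0, "y": 0, "z": 0.001, "rx": 0, "ry": 0, "rz": 0}, {"hand": -1, "x": 0, "y": 0, "z": 0.001, "rx": 0, "ry": 0, "rz": 0}, {"hand": -1, "x": 0, "y": 0, "z": 0, "rx": 0, "ry": 0, "rz": 0}, {"hand": -1, "x": 0, "y": 0, "z": 0, "rx": 0, "ry": 0, "rz": 0}, {"hand": -1, "x": 0, "y": 0, "z": 0, "rx": 0, "ry": 0, "rz": 0}])

```text
time_s: 21.65
tcp_pos: [0.6063, -0.0633, 0.1366]
ee_rot: [1.0, 0.022, 0.0, 0.0]
wrist_force: [2.3, -0.8, 3.7]
gripper_width: 0.0159
```

>>> servo_tool(targets=[{"hand": -1, "x": 0, "y": 0, "z": 0.001, "rx": 0, "ry": 0, "rz": 0}, {"hand": -1, "x": 0, "y": 0, "z": 0, "rx": 0, "ry": 0, "rz": 0}, {"hand": -1, "x": 0, "y": 0, "z": 0, "rx": 0, "ry": 0, "rz": 0}, {"hand": -1, "x": 0, "y": 0, "z": 0, "rx": 0, "ry": 0, "rz": 0}, {"hand": -1, "x": 0, "y": 0, "z": 0, "rx": 0, "ry": 0, "rz": 0}])

```text
time_s: 22.15
tcp_pos: [0.6063, -0.0633, 0.1357]
ee_rot: [1.0, 0.022, 0.0, 0.0]
wrist_force: [1.3, -0.7, 5.5]
gripper_width: 0.0155
```

>>> servo_tool(targets=[{"hand": -1, "x": 0, "y": 0, "z": 0.001, "rx": 0, "ry": 0, "rz": 0}, {"hand": -1, "x": 0, "y": 0, "z": 0, "rx": 0, "ry": 0, "rz": 0}, {"hand": -1, "x": 0, "y": 0, "z": 0, "rx": 0, "ry": 0, "rz": 0}, {"hand": -1, "x": 0, "y": 0, "z": 0, "rx": 0, "ry": 0, "rz": 0}, {"hand": -1, "x": 0, "y": 0, "z": 0, "rx": 0, "ry": 0, "rz": 0}])

```text
time_s: 22.65
tcp_pos: [0.6063, -0.0633, 0.1357]
ee_rot: [1.0, 0.022, 0.001, 0.0]
wrist_force: [-2.5, 0.6, 14.7]
gripper_width: 0.0156
```

The TCP stopped at 0.1357, the predicted seated height, and the force jumped to 14.7 N, so the collar is on the rim. One last look.

```bash
python3 w.py side d14; python3 w.py scene s14; python3 -c "
from m import *
o=robot.get_obs();print(o['time_s'],o['tcp_pos'].round(4),o['wrist_force'].round(1),o['gripper_width'])
import cv2
a=cv2.imread('pics/d14.png')[170:260,230:320];b=cv2.imread('pics/s14.png')[165:275,225:365]
f=lambda m:cv2.resize(m,(int(m.shape[1]*400/m.shape[0]),400),interpolation=cv2.INTER_CUBIC)
cv2.imwrite('pics/c14.png',cv2.hconcat([f(a)[:,:300],f(b)[:,:500]]))"
```

```text
22.75 [ 0.6063 -0.0633  0.1357] [-3.   1.1 14.1] 0.015803022709725337
```

View pics/c14.png

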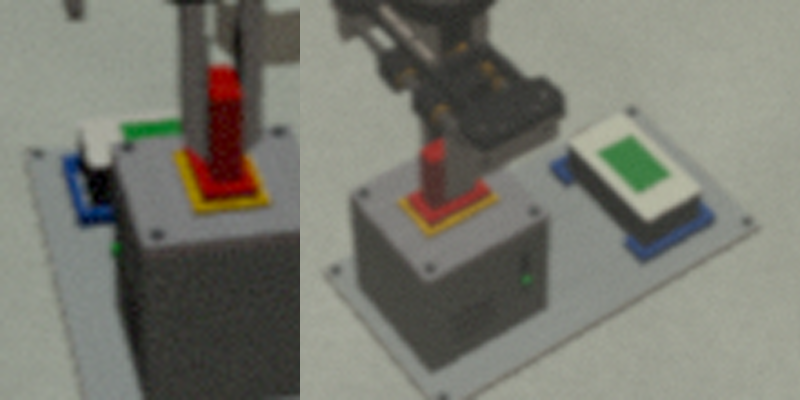

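View pics/s14.png

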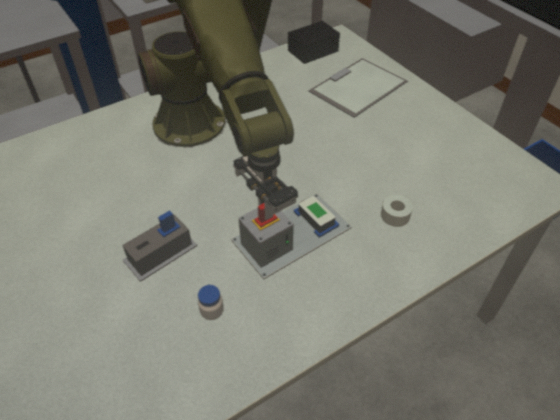

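The collar sits on the yellow rim with the pointer down, the pack is flat in the cradle, and the blue paddle (167,224), jar (209,298) and roll (397,208) haven't moved.

```bash
python3 -c "
from plant import robot
print(robot.close_job())"
```

```text
the job is handed in; nothing more can be done
None
```

The detector check is done and handed in at about 22.8 s of the 64 s allowed.

- **Pack:** I set it in the blue cradle and released it. It touched down at the expected floor height, and pictures taken after release show it flat inside both brackets.
- **Red paddle:** I took it by the handle, passed the blade down through the slot and pushed until the collar met the rim. The tool stopped at 0.1357 m, the height expected with the collar on the rim. The upward force rose from 5.5 to about 14 N, and the pictures show the collar on the rim and the pointer moved down. The gripper is still holding it at a 50 N setting.
- **Left alone:** the blue paddle, label roll and jar look unmoved in the final picture.

The shutter's travel was not read directly; I inferred it from the collar height, the force and the pointer. The fixed cameras and the wrist camera disagreed by about 3 mm on the station and pack positions. I used the wrist-camera values, which fit both the pack placing and the slot without any jamming. No check failed.

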